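Move a freshly glazed miniature with sprung tongs

TASK

The little vase on the plywood board is wet with glaze, so keep the fingers off it: take up the sprung tongs, squeeze them shut on the vase, and carry it over to the kiln shelf. Set it down gently, upright in the middle of the round disc, let go of it, and lay the tongs back flat on the middle of the cork mat. Leave the bowl, the tile and the kiln post as they are.

Things in the scene. Friction and masses are not known exactly. Their poses are not given: they have to be found in the camera images.
- tongs: Sprung tongs lying flat, 202 mm long (x -64 to +138 mm), 68 mm wide, 28 mm high, 75 g, balanced near the origin. Origin: underside, midway between the two wooden grip pads; x points to the jaws, y to the left arm, z up. Two steel arms along x slide in and out along y, parallel and together, in a wooden back block (68 mm wide, x -64 to -46 mm, z 4 to 24 mm).
- tongs_grip (a point): Centre of the space between the grip pads, 14 mm above the tongs' underside: hold the tongs here, fingers closing along y. The pads are flat wooden plates 44 mm long (x -22 to +22 mm), z 0 to 28 mm, their outer faces 58 mm apart when open. Fingers 50 to 57 mm apart hold the tongs with the jaws still open; on the vase the pads are 40 mm apart.
- tongs_jaws (a point): Centre of the space between the jaws, 125 mm ahead of the tongs' origin along x and 13 mm above the underside. The rubber jaws are flat plates 26 mm long along x and 14 mm high (6 to 20 mm above the tongs' underside), 6 mm thick, their inner faces 44 mm apart when open (outer faces 56 mm).
- tongs_mid (a point): Middle of the tongs' length, on the underside, 37 mm ahead of the tongs' origin along x.
- tong_left (a joint): How far each arm of the tongs is squeezed in, m: 0 open, about 0.009 on the vase, 0.014 fully shut (the right arm moves equally). A spring holds the arms open: 4 N on each grip pad to begin closing, plus 0.3 N for each mm that each arm goes in. A squeeze of 20 to 30 N grips the vase well.
- vase: Miniature white glazed vase, 56 mm high, about 35 g: round straight body 26 mm in diameter from the foot to 26 mm up, then a shoulder to a 14 mm neck with a 20 mm lip. Origin: centre of its foot, z up. It stands on the board in a row with the bowl and the tile, about 70 mm apart, order varying.
- board: Fixed plywood board 110 x 240 x 18 mm on the table; origin centre of the underside, the long side along y. The vase, bowl and tile stand on it, 18 mm above the table. It may be on the left or the right.
- kiln_shelf: Fixed pale kiln shelf slab 170 x 230 x 18 mm on the other side; origin centre of the underside, long side along y. A round terracotta disc, 68 mm in diameter and 8 mm thick, is fixed on its middle.
- disc_top (a point): Centre of the disc's upper face, 26 mm above the table.
- mat: Fixed cork mat 220 x 130 x 6 mm on which the tongs lie; origin centre of the underside, long side along x.
- bowl: Bystander: white miniature bowl, 38 mm across, 20 mm high, on the board; origin centre of the foot.
- tile: Bystander: white flat square test tile 38 x 38 x 12 mm lying on the board; origin centre of the underside.
- post: Bystander: loose square kiln post 34 x 34 x 60 mm standing near a corner of the kiln shelf; origin centre of the foot.
Not all that is in view belongs to the job. What is meant by the tongs is not red or yellow, and is the larger of those in its own colour.

How it is judged:
By the outcome, as a careful person would: the job done as asked, in the order asked, and still so for the second after the job is handed in, with the robot touching nothing.
It also fails if it takes over 64 s, if anything falls off the work surface, if the arm or the gripper's body presses on something with over 40 N, if the wrist force passes 120 N, or if a joint passes its speed limit or range.

ROBOT

A 7-joint arm with a two-finger parallel gripper is mounted at the origin on the work surface. World frame = base frame: x ahead of the robot, y to its left, z up, the work surface at z = 0. Lengths are in m, angles in rad, forces in N, time in s.
With the tool pointing down it reaches from about 0.4 to 0.9 m from the base axis. Payload 5.6 kg.
Tool frame: the origin (TCP) lies at the very end of the fingers, on their centre line; the grasp point (between the pads) lies 19 mm behind it; z points along the fingers, x is the direction in which the jaws open and shut, and the axes are right-handed (so a half turn about z gives the same grasp; the last joint's range is limited). The gripper opens to 92 mm and grips with 3 to 60 N. Pads are 20 mm wide; open, the fingers measure 128 mm over their backs; the gripper's body (75 mm by 189 mm) begins 69 mm behind the grasp point.
Start: joints at [-1.162, 0.468, -0.012, 1.603, 0.006, 1.071, -0.056], TCP at [0.284, 0.585, 0.177] pointing down, gripper open.
Joint ranges: [-2.53, 2.53], [-0.31, 2.02], [-1.57, 1.55], [0.28, 2.44], [-1.29, 4.43], [0.15, 1.84], [-2.92, 2.92]. Speed limits (rad/s): [2.57, 2.57, 3.14, 3.14, 3.14, 3.14, 3.14].

INTERFACE

Orientations are given as a 3x3 rotation matrix whose columns are the frame's x, y, z axes.
In Python, from workcell import r gives the robot as it stands. Calls block until the motion is done:
- r.goto(position, orientation): joint-space move of the TCP to a pose.
- r.line_to(position, feed=0.15, rotation=None, until_force=None): straight line of the TCP; rotation=None keeps the orientation; feed is the mean speed in m/s. With until_force (N) it stops when the force on the tool has changed by that much, and returns True; else False.
- r.movej(angles): joint-space move.
- r.let_go() and r.grab(): open the fingers fully, or close them until they stop; the grip force is fixed at half the most.
- r.hold(seconds).
- r.inverse_kinematics(position, orientation): joint angles nearest the present ones, or None.
- r.get_obs(): the state.
- r.grab_frame(name): name is "scene" or "top"; returns (picture, depth): 400x640x3 uint8, blue, green, red; 400x640 float32, m along the optical axis (not along the pixel's ray), 0 where there is no reading.
- r.get_calibration(name): a dict with "fx", "fy", "cx", "cy" (pixels), "view" (4x4, takes a point from world to camera coordinates). Camera axes: x right, y up, looking along -z (the intrinsics and any distortion apply to the point x, -y, -z); pixel columns grow to the right and rows downward; lengths in m; the calibration is good to about 2 mm. A picture is of the moment at which its call begins. get_calibration takes no time and is no camera call.
A pose or a line that the arm cannot do raises r.Unreachable and nothing moves.
- r.job_done(): hands the job in, once; it reports no verdict.
Trained networks look in the newest picture that a camera, given by its name, has taken for a name from the list of things; names that differ only in an ending like _2 or _b are one class to them, and where a whole thing is asked for, a point or a joint stands for the part that bears it (a point fixed in the world has none). Each returns a list of dicts, best first, with "confidence" (0 to 1); they miss things now and then, are a little off and sometimes report something else, mostly with a low value. They report only what shows in the picture. A call takes as long as a camera call. They do not tell look-alikes from the thing itself.
- r.find_in(target, camera): "position" ([column, row] in pixels, amid what is visible of it).
- r.spot_point(target, camera): "position" ([column, row] in pixels: a listed point, or the origin of a listed thing).
The state is a dict: "clock": time; "joints": joint angles; "qvel": joint speeds; "joint_efforts": joint torques, N m; "tool_pos": TCP position; "orientation": TCP orientation; "wrist_force": force on the tool from outside, world axes, zero at the start; "wrist_torque": the same for the moment, N m; "opening": opening from 0.0 (shut) to 1.0 (fully open).
Only numpy, scipy, OpenCV 4.12 (cv2) and the standard library are available. Lean on these libraries where they do the work, as an engineer would, in place of code of your own. Each camera call takes 0.05 s, during which the arm holds its last target.

## Working session

There is one attempt and no reset: what is moved stays moved. The work goes in short steps, each a Python script; the robot and the scene stay as the last script left them, time stands still between calls to the robot, and variables do not carry over. Pictures are saved under pics/ and viewed, and the job is handed in when it is done.

```bash
ls; mkdir -p pics; python3 - <<'E'
from workcell import r
import cv2
o=r.get_obs();print(o)
for c in("scene","top"):
    p,d=r.grab_frame(c);cv2.imwrite(f"pics/{c}0.png",p);print(c,r.get_calibration(c))
    for t in("tongs","tongs_grip","tongs_jaws","vase","disc_top","mat","bowl","tile","post","kiln_shelf"):
        print(t,[(x["position"],round(x["confidence"],2)) for x in r.spot_point(t,c)])
print(r.get_obs()["clock"])
E
```

```text
pics
{'clock': 0.0, 'joints': array([-1.16201004,  0.46836537, -0.01160649,  1.6036132 ,  0.00603374,
        1.07142102, -0.05630625]), 'qvel': array([ 0.00131037, -0.00015583,  0.00081964, -0.00096745,  0.00119596,
        0.00019804,  0.00097538]), 'joint_efforts': array([-2.88914325e-04, -5.20564413e+01, -1.26154374e-02, -2.43745780e+01,
       -5.66297479e-02,  1.71654217e-02,  1.60472969e-04]), 'tool_pos': array([0.28356327, 0.58416114, 0.17645241]), 'orientation': array([[ 4.36618457e-01,  8.99646553e-01, -6.34529400e-04],
       [ 8.99645042e-01, -4.36618892e-01, -1.65562868e-03],
       [-1.76652816e-03,  1.52026811e-04, -9.99998428e-01]]), 'wrist_force': array([-0.05138544,  0.8211911 , -0.49041283]), 'wrist_torque': array([ 0.01046712, -0.01804752, -0.0005769 ]), 'opening': 1.0005296569789621}
scene {'fx': 468.9005039926403, 'fy': 468.9005039926403, 'cx': 310.5746637302875, 'cy': 194.58644536659963, 'view': array([[-0.67273124,  0.73970202,  0.0165407 ,  0.36580337],
       [-0.58692395, -0.54713051,  0.59679853,  0.27781638],
       [ 0.450503  ,  0.39177688,  0.80222062,
[... 926 characters left out ...]
6],
       [ 0.        ,  0.        ,  0.        ,  1.        ]])}
tongs [([479.9, 276.1], 0.89), ([313.6, 226.5], 0.84), ([386.5, 294.7], 0.81), ([189.4, 124.8], 0.71), ([171.2, 183.1], 0.56)]
tongs_grip [([189.5, 125.8], 0.89), ([386.6, 289.9], 0.75), ([321.5, 221.0], 0.67), ([475.9, 280.0], 0.67), ([320.0, 178.0], 0.35)]
tongs_jaws [([522.1, 251.3], 0.91), ([208.4, 99.0], 0.87), ([317.7, 178.2], 0.85), ([371.0, 261.0], 0.7), ([200.7, 187.3], 0.64)]
vase [([171.4, 182.5], 0.68), ([202.1, 181.0], 0.45)]
disc_top [([410.0, 168.8], 0.56)]
mat [([313.0, 213.0], 0.7)]
bowl [([168.3, 181.3], 0.51)]
tile [([220.5, 189.3], 0.8)]
post [([434.5, 145.5], 0.81)]
kiln_shelf [([409.5, 169.6], 0.97)]
1.1
```

View pics/scene0.png

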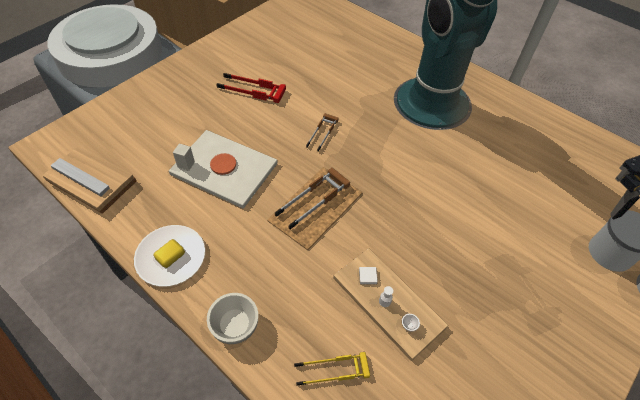

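View pics/top0.png

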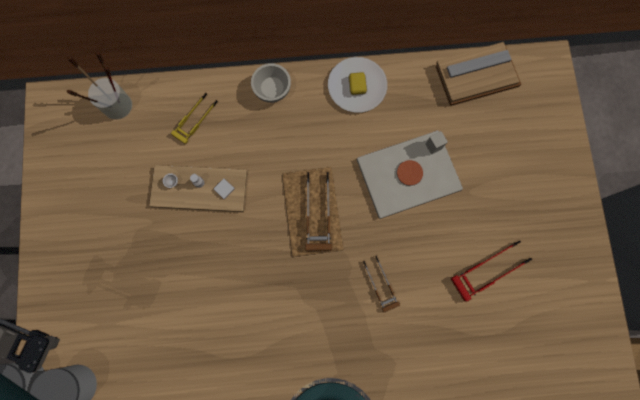

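Candidates for the tongs (top picture): red at (490,270), yellow at (195,118), small steel/wood at (380,283), and the larger steel/wood on the mat at (317,210). The description points to the last one. In the scene view the vase is at (387,297), the middle of the row; the bowl is at (411,323) and the tile at (368,275). The disc is at (223,163) and the post at (184,157). Next I'll measure these and check the choice in a close crop.

```bash
cat > h.py <<'E'
from workcell import r
import cv2, numpy as np
def cloud(c,d):
    k=r.get_calibration(c);V=k["view"]
    v,u=np.mgrid[0:400,0:640]
    X=np.stack([(u-k["cx"])/k["fx"]*d,-(v-k["cy"])/k["fy"]*d,-d],-1)
    W=(X-V[:3,3])@V[:3,:3]
    W[d<=0]=np.nan
    return W
def ray(c,uv,z):
    k=r.get_calibration(c);V=k["view"];R=V[:3,:3]
    o=-R.T@V[:3,3];dd=R.T@np.array([(uv[0]-k["cx"])/k["fx"],-(uv[1]-k["cy"])/k["fy"],-1.])
    return o+dd*(z-o[2])/dd[2]
def proj(c,P):
    k=r.get_calibration(c);V=k["view"];p=V[:3,:3]@np.asarray(P)+V[:3,3]
    return np.array([k["cx"]+k["fx"]*p[0]/-p[2],k["cy"]+k["fy"]*-p[1]/-p[2]])
E
cat > m.py <<'E'
from h import *
for c in("scene","top"):
    p,d=r.grab_frame(c);np.savez(f"f_{c}.npz",p=p,d=d)
    W=cloud(c,d)
    print(c,"table z",np.nanmedian(W[...,2][W[...,0]>0.3]))
    x0,y0,x1,y1=(130,80,480,340) if c=="top" else (160,120,460,370)
    if c=="top": cv2.imwrite("pics/crop_t.png",cv2.resize(p[150:320,270:480],None,fx=3.5,fy=3.5,interpolation=cv2.INTER_CUBIC))
    else: cv2.imwrite("pics/crop_s.png",cv2.resize(p[150:260,250:380],None,fx=5,fy=5,interpolation=cv2.INTER_CUBIC))
    cv2.imwrite(f"pics/crop_{c}_b.png",cv2.resize(p[150:230,140:260] if c=="top" else p[240:360,320:460],None,fx=5,fy=5,interpolation=cv2.INTER_CUBIC))
    T={"top":dict(grip=((321.5,221.0),.02),tongs=((313.6,226.5),.006),jaws=((317.7,178.2),.019),disc=((410,168.8),.026),mat=((313,213),.0),shelf=((409.5,169.6),0),post=((434.5,145.5),.018)),
     "scene":dict(grip=((325.1,189.2),.02),tongs=((322.4,189),.006),jaws=((289,217),.019),disc=((223.8,162),.026),mat=((315,206),0),shelf=((224.2,174),0),vase=((384.8,300),.018),post=((185.9,162.6),.018))}[c]
    for k,(uv,z) in T.items(): print(k,ray(c,uv,z).round(4))
E
python3 m.py
```

```text
scene table z 0.0009115178085218209
grip [ 0.4793 -0.0095  0.02  ]
tongs [ 0.4751 -0.0216  0.006 ]
jaws [ 0.6018 -0.0181  0.019 ]
disc [ 0.5963 -0.2591  0.026 ]
mat [ 0.5245 -0.0025  0.    ]
shelf [ 0.6107 -0.2464  0.    ]
vase [0.6161 0.2816 0.018 ]
post [ 0.6616 -0.3359  0.018 ]
top table z -0.0012239984502994843
grip [ 0.4955 -0.0218  0.02  ]
tongs [ 0.4854 -0.0007  0.006 ]
jaws [ 0.6077 -0.0217  0.019 ]
disc [ 0.6103 -0.2602  0.026 ]
mat [ 0.5215 -0.0021  0.    ]
shelf [ 0.615  -0.2641  0.    ]
post [ 0.6695 -0.3335  0.018 ]
```

View pics/crop_t.png

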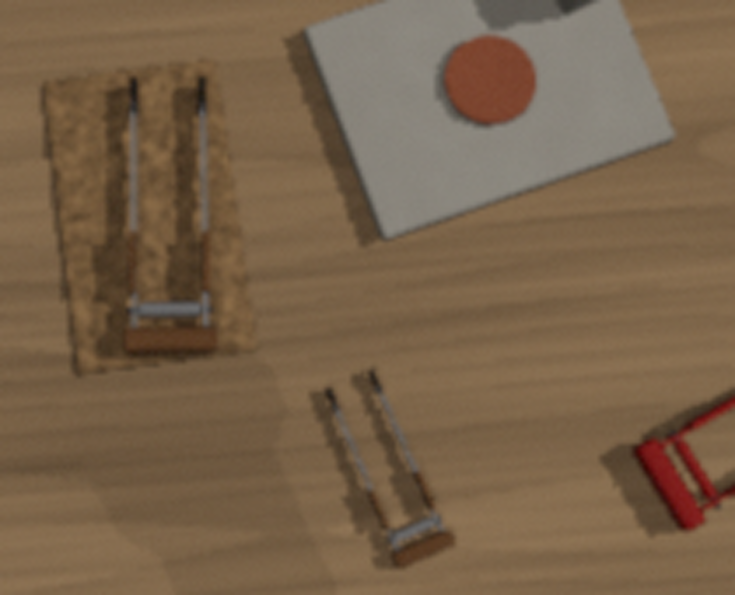

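View pics/crop_s.png

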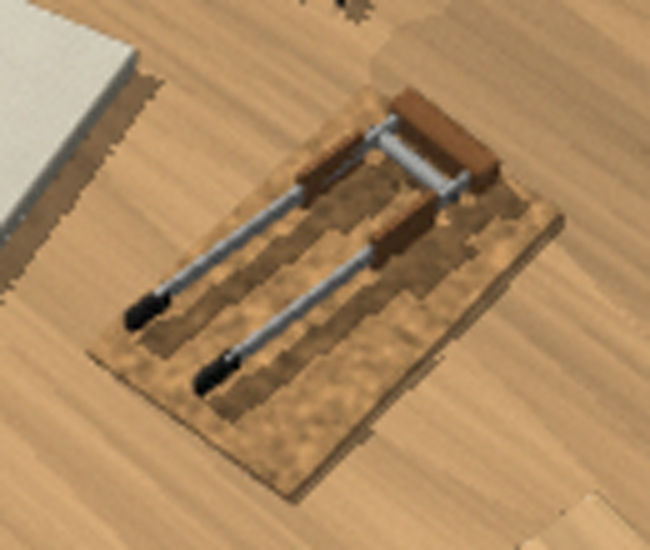

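View pics/crop_scene_b.png

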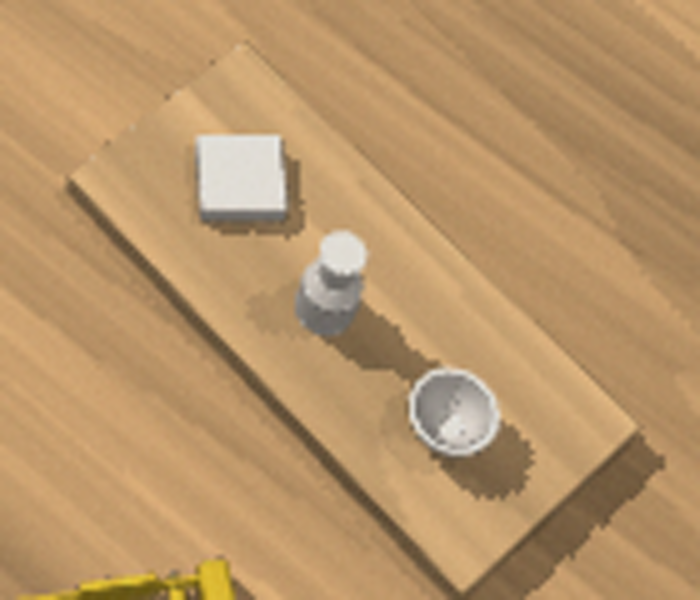

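View pics/crop_top_b.png

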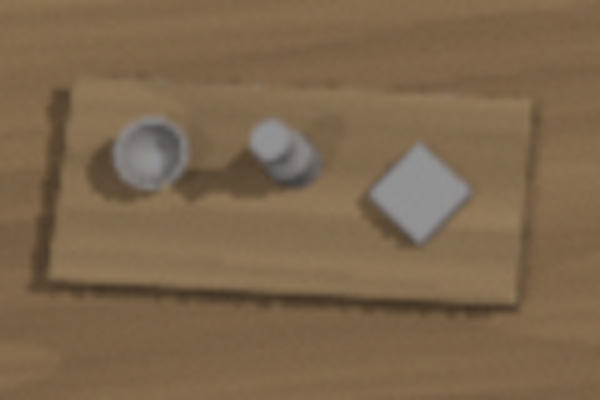

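The crops confirm it. The tongs on the mat are the larger of the steel/wood pair, at top (317,210), with the jaws at about (308,177) and (327,177) and the back block at (318,247). The small pair is at (380,283). On the board, scene view: the tile is at (368,275), the vase foot at (386,303) and the bowl at (411,323). I'll build ortho height maps to measure the poses precisely.

```bash
cat > o.py <<'E'
from h import *
im=[]
def reg(W,x0,x1,y0,y1,z0,z1):
    m=(W[...,0]>x0)&(W[...,0]<x1)&(W[...,1]>y0)&(W[...,1]<y1)&(W[...,2]>z0)&(W[...,2]<z1)
    return m
for c in("scene","top"):
    f=np.load(f"f_{c}.npz");W=cloud(c,f["d"]);p=f["p"].astype(int)
    # local noise of plane
    m=reg(W,.45,.6,.06,.12,-.02,.02);print(c,"table patch z",W[m][:,2].mean(),W[m][:,2].std())
    def box(name,*a):
        m=reg(W,*a);P=W[m];
        rc=cv2.minAreaRect(P[:,:2].astype(np.float32)*1000);print(name,len(P),"rect c",np.round(rc[0],1),"size",np.round(rc[1],1),"ang",round(rc[2],2),"z med",P[:,2].mean().round(4),"mean",P.mean(0).round(4));return P
    box("tongs",.38,.7,-.1,.1,.013,.05)
    box("vase>35",.5,.75,.17,.40,.045,.1)
    box("boardtop",.45,.75,.1,.45,.012,.024)
    box("bowl/tile",.5,.75,.17,.40,.026,.042)
    box("shelf",.4,.75,-.42,-.12,.012,.1)
    box("post",.5,.75,-.42,-.12,.06,.1)
    dm=reg(W,.5,.7,-.35,-.15,.005,.05)&(p[...,2]-p[...,0]>60)
    P=W[dm];print("disc",len(P),P.mean(0).round(4),np.ptp(P,0).round(3))
    rr,cc=np.nonzero(dm);print("pix",cc.mean(),rr.mean(),ray(c,(cc.mean(),rr.mean()),.026))
    m=reg(W,.38,.7,-.12,.12,-.02,.06)
    np.save(f"t_{c}.npy",np.hstack([W[m],p[m]]))
E
python3 o.py
```

```text
scene table patch z 0.002134324904162701 0.002500169863317099
tongs 832 rect c [523.    7.9] size [108.3 203.7] ang 86.88 z med 0.0257 mean [ 0.5001 -0.0118  0.0257]
vase>35 147 rect c [620.6 283.7] size [21.7 24.9] ang 51.26 z med 0.0625 mean [0.6224 0.2834 0.0625]
boardtop 4750 rect c [648.1 280.3] size [241.  191.2] ang 81.98 z med 0.0191 mean [0.6155 0.2958 0.0191]
bowl/tile 522 rect c [614.9 281.8] size [178.1  47.4] ang 75.02 z med 0.0324 mean [0.6117 0.2753 0.0324]
shelf 4675 rect c [ 600.5 -258.8] size [173.5 231.9] ang 14.68 z med 0.0239 mean [ 0.6081 -0.2535  0.0239]
post 228 rect c [ 666.5 -328.8] size [38.6 36. ] ang 23.28 z med 0.0756 mean [ 0.6691 -0.3247  0.0756]
disc 446 [ 0.6034 -0.2568  0.0267] [0.194 0.195 0.028]
pix 222.3071748878924 163.89910313901345 [ 0.60329931 -0.25704542  0.026     ]
top table patch z 0.00028930004494574037 0.003168274240357456
tongs 552 rect c [522.7  -6.3] size [206.5  90.6] ang 0.75 z med 0.0271 mean [ 0.4834 -0.0106  0.0271]
vase>35 89 rect c [619.7 283.5] size [19.4 22.4] ang 80.68 z med 0.0632 mean [0.6193 0.2826 0.0632]
boardtop 3410 rect c [648.  281.7] size [241.4 188.5] ang 81.68 z med 0.0178 mean [0.6091 0.2882 0.0178]
bowl/tile 349 rect c [608.7 283.2] size [177.4  60.9] ang 83.91 z med 0.0314 mean [0.6107 0.2705 0.0314]
shelf 5620 rect c [ 600.8 -257.7] size [170.7 231.8] ang 14.06 z med 0.021 mean [ 0.5987 -0.2566  0.021 ]
post 214 rect c [ 666.2 -328.3] size [33.9 36.1] ang 22.28 z med 0.076 mean [ 0.6646 -0.3266  0.076 ]
disc 474 [ 0.6013 -0.2585  0.0256] [0.062 0.063 0.014]
pix 409.73628691983123 172.27426160337552 [ 0.60115762 -0.25839606  0.026     ]
```

```bash
cat > o2.py <<'E'
from h import *
for c in("scene","top"):
    D=np.load(f"t_{c}.npy");W=D[:,:3];col=D[:,3:]
    S=4
    im=np.zeros((int(.2*1000*S*.75),int(.25*1000*S*.75),3),np.uint8)
    img=np.full((560,800,3),40,np.uint8)
    for w,b in zip(W,col):
        u=int((w[0]-.40)*3200);v=int((.08-w[1])*3200)
        z=np.clip((w[2]-.0)/.04,0,1)
        cl=b.tolist()
        cv2.circle(img,(u,v),4,cl,-1)
        if w[2]>.014: cv2.circle(img,(u,v),2,(0,int(255*z),255-int(255*z)),-1)
    for i in range(0,26,5): cv2.putText(img,f"{.40+i*.01:.2f}",(int(i*32),12),0,.4,(255,255,255))
    for i in range(-8,9,2): cv2.putText(img,f"{i*.01:.2f}",(760,int((8-i)*32)),0,.4,(255,255,255))
    cv2.imwrite(f"pics/ortho_{c}.png",img)
E
python3 o2.py
```

```text
(no output)
```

View pics/ortho_top.png

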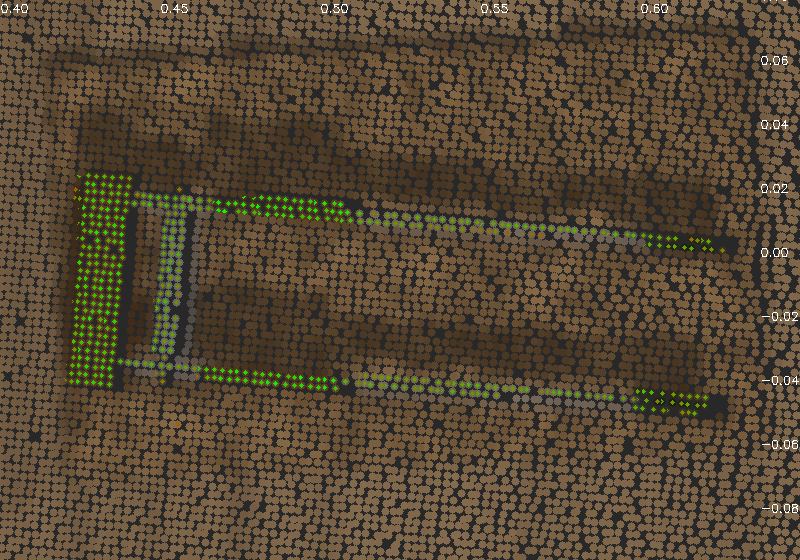

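View pics/ortho_scene.png

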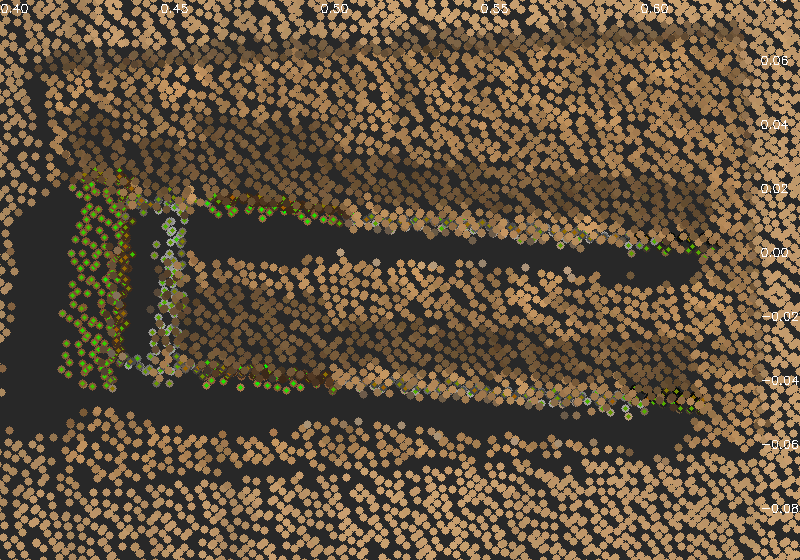

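Both ortho views agree on the tongs: heading about -4.6°, back block centred near (0.431,-0.009), and jaw tips near (0.622, 0.003) and (0.622,-0.048). Next I'll check which gripper calls exist, since I need a partial closing, and refine the fits.

The gripper can only open fully or close at 30 N, and 30 N would shut the tongs completely. So I can't carry them open by the pads. Plan:

1. Grip the rigid 68 mm back block, which leaves the jaws open, and slide the jaws around the vase. Pitch the tongs up about 5° so the pads rest on the table and the jaws on the board, then let go.
2. Regrasp at the pads. The 30 N squeeze is right for gripping the vase. Carry it to the disc, set it down and let go.
3. Regrasp the back block, back away, and lay the tongs flat on the mat.

First I'll check reach and clutter.

```bash
cat >> h.py <<'E'
def TR(psi,a=0.):
    c,s=np.cos(psi),np.sin(psi)
    X=np.array([c,s,0]);Y=np.array([-s,c,0]);Z=np.array([0,0,1.])
    X2=X*np.cos(a)+Z*np.sin(a);Z2=Z*np.cos(a)-X*np.sin(a)
    return np.stack([X2,Y,Z2],1)      # tongs axes
def tool(psi,a=0.):
    T=TR(psi,a);return np.stack([T[:,1],T[:,0],-T[:,2]],1)
def at(o,psi,a,p): return np.asarray(o)+TR(psi,a)@np.asarray(p)
def st(m=""):
    o=r.get_obs();print(m,"t",round(o["clock"],2),"tcp",o["tool_pos"].round(4),"open mm",round(92*o["opening"],1),"F",o["wrist_force"].round(2),flush=True)
    return o
rad=np.radians
VASE=np.array([.6204,.2835]);DISC=np.array([.6012,-.2583]);MAT=np.array([.5256,.0012]);MATYAW=rad(2.8)
E
python3 - <<'E'
from h import *
def cs(n,uv,z=.018): print(n,ray("top",uv,z)[:2].round(3))
for n,uv in dict(redblock=(463,288),redtip1=(518,243),redtip2=(530,261),smallblk=(390,305),smalltip1=(364,262),smalltip2=(377,258)).items(): cs(n,uv)
P=np.array([ray("top",(140+x/5-.4,150+y/5-.4),.018)[:2] for x,y in((75,82),(530,100),(518,303),(50,283))]);print("board",P.round(3).tolist(),P.mean(0))
P=P
d=P[0]-P[1];print("board long dir yaw-90",np.degrees(np.arctan2(d[1],d[0]))-90)
d=P[3]-P[2];print(np.degrees(np.arctan2(d[1],d[0]))-90)
psi=rad(-4.3);q=r.inverse_kinematics([.4307,-.0071,.014],tool(psi));print(q)
for psi in(-10,-6,0): print(psi,r.inverse_kinematics(np.append(VASE-.180*np.array([np.cos(rad(psi)),np.sin(rad(psi))]),.005),tool(rad(psi),rad(5.1))))
for psi in(0,7,14): print(psi,r.inverse_kinematics(np.append(DISC-.180*np.array([np.cos(rad(psi)),np.sin(rad(psi))]),.005),tool(rad(psi),rad(7.8))))
E
```

```text
redblock [ 0.299 -0.354]
redtip1 [ 0.398 -0.508]
redtip2 [ 0.351 -0.53 ]
smallblk [ 0.274 -0.171]
smalltip1 [ 0.384 -0.118]
smalltip2 [ 0.391 -0.152]
board [[0.677, 0.396], [0.647, 0.162], [0.541, 0.174], [0.572, 0.411]] [0.6090422  0.28567153]
board long dir yaw-90 -7.2923727982617805
-7.444332626639678
[-0.22327543  0.37920391  0.1882678   2.24765567 -0.1386736   0.52499776
  1.56783769]
-10 [-0.75347932  0.50800763  0.03329975  2.03547201  0.1032065   0.54527097
  0.58459046]
-6 [-0.72529861  0.49537474  0.02169079  2.05974194  0.10777653  0.52774164
  0.6680049 ]
0 [-0.67863129  0.47891631  0.00447408  2.09140022  0.11089025  0.50430749
  0.80074803]
0 [ 0.28364691  0.43903621  0.29646051  2.20896712 -0.47670143  0.43606282
  2.54319966]
7 [ 0.27936272  0.46796871  0.36545935  2.17171514 -0.55843181  0.48942618
  2.78384434]
14 [ 0.36538229  0.48836027  0.31515645  2.12029503 -0.51929422  0.52428343
  2.90292399]
```

Flipping the tool by half a turn about its z axis keeps joint 7 well inside its range at all stations. Now I'll grip the back block and lift.

```bash
cat >> h.py <<'E'
def toolf(psi,a=0.):
    R=tool(psi,a).copy();R[:,:2]*=-1;return R
TB=np.array([-.055,0,.008])   # TCP in tongs frame, block grip
E
python3 - <<'E'
from h import *
for n,(x,psi,a) in dict(mat=([.4307,-.0071,.014],-4.3,0),board=(np.append(VASE-.180*np.array([np.cos(rad(-7.4)),np.sin(rad(-7.4))]),.005),-7.4,5.5),shelf=(np.append(DISC-.180*np.array([np.cos(rad(10)),np.sin(rad(10))]),.005),10,7.8)).items(): print(n,r.inverse_kinematics(x,toolf(rad(psi),rad(a))).round(2))
psi=rad(-4.3);R=toolf(psi)
r.goto([.4307,-.0071,.10],R);st("above")
print(r.line_to([.4307,-.0071,.014],feed=.1,until_force=6));st("down")
r.grab();st("grab")
r.line_to([.4307,-.0071,.10],feed=.1);st("up")
for c in("scene","top"):
    p,d=r.grab_frame(c);np.savez(f"g_{c}.npz",p=p,d=d);cv2.imwrite(f"pics/lift_{c}.png",p)
E
```

```text
mat [-0.7   0.47  0.77  2.27 -0.59  0.6  -1.12]
board [-1.18  0.56  0.57  2.08 -0.43  0.55 -2.02]
shelf [ 0.17  0.5   0.52  2.16 -0.7   0.55 -0.16]
above t 3.4 tcp [ 0.4311 -0.0064  0.1001] open mm 92.0 F [-0.71  0.04 -0.25]
False
down t 4.41 tcp [ 0.4311 -0.0071  0.0144] open mm 92.0 F [-0.53 -0.52  0.7 ]
grab t 5.76 tcp [ 0.4307 -0.0071  0.014 ] open mm 0.2 F [-0.05 -0.93 -0.04]
up t 6.77 tcp [ 0.4302 -0.007   0.0996] open mm 0.3 F [-0.58  0.61 -0.39]
```

```bash
python3 - <<'E'
import cv2
a=cv2.imread("pics/lift_scene.png");cv2.imwrite("pics/lc.png",cv2.resize(a[100:280,220:420],None,fx=3.5,fy=3.3))
a=cv2.imread("pics/lift_top.png");cv2.imwrite("pics/lt.png",cv2.resize(a[140:300,230:430],None,fx=3.5,fy=3.5))
E
```

```text
(no output)
```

View pics/lc.png

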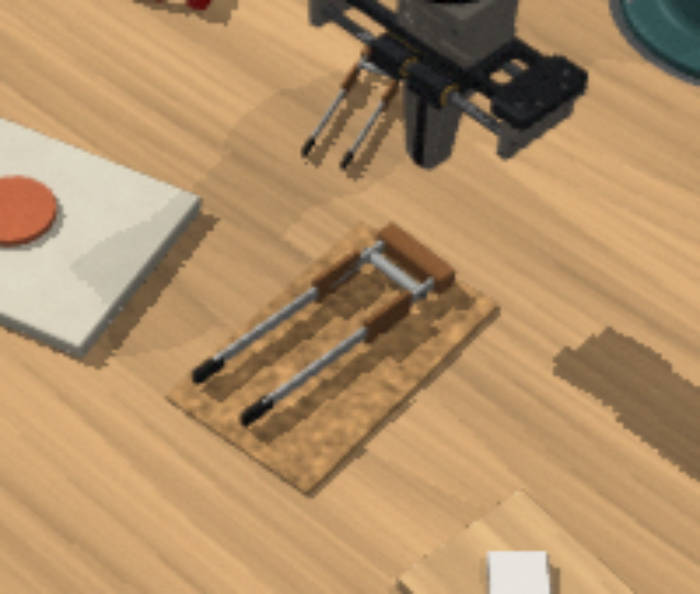

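View pics/lt.png

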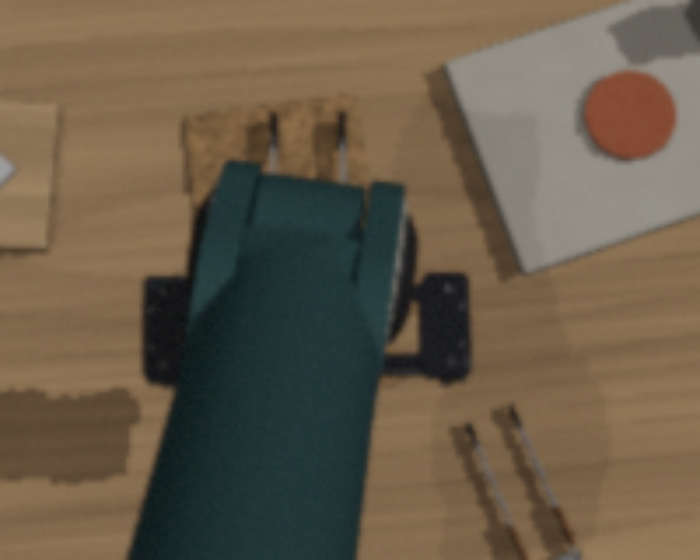

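```bash
python3 - <<'E'
from h import *
o=r.get_obs()
print(proj("scene",o["tool_pos"]),"seen ~(343,148)")
f=np.load("g_scene.npz");W=cloud("scene",f["d"])
m=(abs(W[...,0]-.43)<.08)&(abs(W[...,1])<.12)&(W[...,2]>.05)
v,u=np.nonzero(m);i=W[m]
for z0 in np.arange(.08,.2,.01):
    k=(i[:,2]>z0)&(i[:,2]<z0+.01)
    if k.sum(): print(round(z0,2),k.sum(),i[k].mean(0).round(3),i[k].min(0).round(3),i[k].max(0).round(3))
print(W[140:160:3,336:350:4].round(3).tolist())
E
```

```text
[340.42866661 158.18008705] seen ~(343,148)
0.13 3 [ 0.439 -0.008  0.139] [ 0.439 -0.011  0.139] [ 0.439 -0.004  0.14 ]
0.14 28 [ 0.437 -0.004  0.145] [ 0.422 -0.019  0.14 ] [0.442 0.007 0.15 ]
0.15 34 [ 0.437 -0.002  0.154] [ 0.423 -0.02   0.15 ] [0.441 0.009 0.159]
0.16 44 [ 0.437 -0.003  0.165] [ 0.424 -0.021  0.16 ] [0.442 0.008 0.17 ]
0.17 44 [ 0.437 -0.003  0.176] [ 0.423 -0.025  0.17 ] [0.442 0.01  0.18 ]
0.18 46 [ 0.437 -0.002  0.185] [ 0.423 -0.024  0.18 ] [0.444 0.011 0.19 ]
0.19 49 [ 0.438 -0.004  0.195] [ 0.424 -0.025  0.19 ] [0.442 0.011 0.2  ]
[[[0.439, -0.019, 0.162], [0.44, -0.007, 0.171], [0.441, 0.005, 0.181], [0.427, 0.007, 0.172]], [[0.44, -0.017, 0.153], [0.44, -0.006, 0.162], [0.439, 0.004, 0.169], [0.426, 0.007, 0.161]], [[0.438, -0.018, 0.142], [0.439, -0.006, 0.151], [0.44, 0.006, 0.161], [0.424, 0.006, 0.148]], [[0.342, -0.089, -0.0], [0.438, -0.006, 0.14], [0.439, 0.007, 0.15], [0.322, -0.062, 0.004]], [[0.353, -0.08, 0.004], [nan, nan, nan], [0.336, -0.065, 0.001], [0.331, -0.055, 0.004]], [[0.359, -0.074, 0.001], [0.35, -0.067, -0.001], [0.346, -0.057, 0.003], [0.338, -0.05, 0.002]], [[0.369, -0.066, 0.003], [0.36, -0.059, 0.001], [0.35, -0.053, -0.002], [0.346, -0.042, 0.003]]]
```

The tongs are still untouched on the mat; the grip closed in the air. The depth shows the closed fingertips at z≈0.137 while the reported TCP is at z≈0.100. I need to find out whether that is the fingers' geometry or an offset, so I'll compare with the fingers open.

```bash
python3 - <<'E'
from h import *
o=r.get_obs()
print(o["tool_pos"],o["joints"])
r.let_go();st()
p,d=r.grab_frame("scene");cv2.imwrite("pics/open_s.png",cv2.resize(p[60:220,220:460],None,fx=3.3,fy=3.3));np.savez("g2_scene.npz",p=p,d=d)
W=cloud("scene",d);m=(abs(W[...,0]-.43)<.12)&(abs(W[...,1])<.2)&(W[...,2]>.06)&(W[...,2]<.2);i=W[m]
for z0 in np.arange(.06,.2,.01):
    k=(i[:,2]>z0)&(i[:,2]<z0+.01)
    for s in(-1,1):
        kk=k&(i[:,1]*s>.0)
        if kk.sum(): print(round(z0,2),kk.sum(),i[kk].mean(0).round(3),i[kk].min(0).round(3),i[kk].max(0).round(3))
# start pose, initial scene picture
f=np.load("f_scene.npz");W=cloud("scene",f["d"]);m=(abs(W[...,0]-.284)<.12)&(abs(W[...,1]-.585)<.12)&(W[...,2]>.1);i=W[m]
print("start: lowest",np.sort(i[:,2])[:8].round(3))
E
```

```text
[ 0.43020237 -0.00722897  0.09948032] [-0.77634365  0.25882217  0.82369802  2.22615779 -0.27583838  0.75784683
 -1.41248885]
 t 8.24 tcp [ 0.4307 -0.0071  0.1   ] open mm 91.8 F [0.1  0.57 0.11]
0.13 4 [ 0.429 -0.055  0.139] [ 0.419 -0.058  0.138] [ 0.436 -0.053  0.14 ]
0.13 2 [0.442 0.04  0.139] [0.442 0.038 0.138] [0.442 0.043 0.139]
0.14 24 [ 0.429 -0.056  0.146] [ 0.415 -0.066  0.14 ] [ 0.438 -0.051  0.15 ]
0.14 20 [0.44  0.047 0.146] [0.426 0.039 0.142] [0.446 0.051 0.15 ]
0.15 28 [ 0.431 -0.056  0.155] [ 0.417 -0.066  0.151] [ 0.438 -0.053  0.16 ]
0.15 24 [0.44  0.047 0.156] [0.425 0.038 0.15 ] [0.446 0.054 0.16 ]
0.16 30 [ 0.43  -0.056  0.165] [ 0.416 -0.066  0.16 ] [ 0.437 -0.052  0.17 ]
0.16 30 [0.44  0.049 0.165] [0.425 0.038 0.16 ] [0.447 0.055 0.17 ]
0.17 28 [ 0.431 -0.057  0.175] [ 0.416 -0.071  0.17 ] [ 0.438 -0.052  0.18 ]
0.17 27 [0.44  0.049 0.175] [0.426 0.038 0.171] [0.446 0.055 0.18 ]
0.18 31 [ 0.431 -0.057  0.184] [ 0.419 -0.07   0.18 ] [ 0.438 -0.051  0.19 ]
0.18 26 [0.442 0.049 0.185] [0.43  0.039 0.181] [0.446 0.056 0.189]
0.19 38 [ 0.433 -0.058  0.195] [ 0.42 -0.07  0.19] [ 0.439 -0.052  0.2  ]
0.19 26 [0.444 0.047 0.195] [0.439 0.037 0.19 ] [0.447 0.055 0.2  ]
start: lowest [0.1 0.1 0.1 0.1 0.1 0.1 0.1 0.1]
```

View pics/open_s.png

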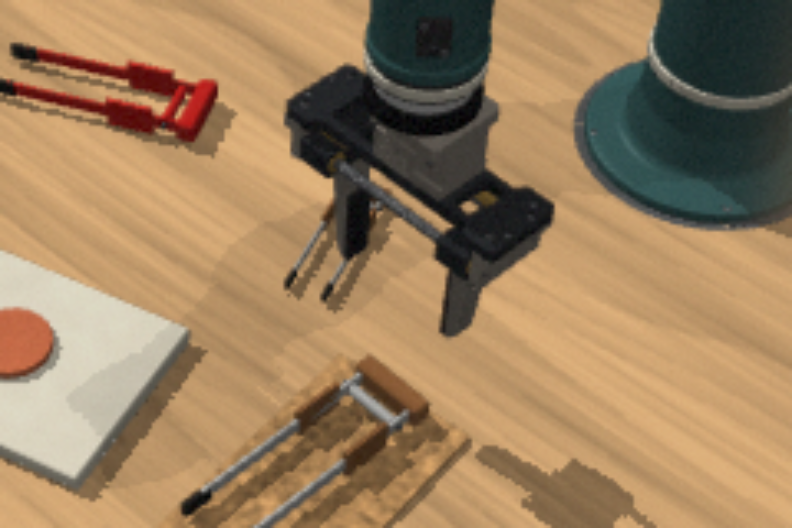

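The real fingertips are about 37 mm above the reported TCP, both open and closed; the lateral position agrees. I'll confirm with a gentle touch on bare table.

```bash
python3 - <<'E'
from h import *
R=toolf(rad(-4.3))
r.line_to([.40,.14,.06],feed=.3,rotation=R);st()
r.line_to([.40,.14,-.015],feed=.15,until_force=4);st()
print(r.line_to([.40,.14,-.05],feed=.02,until_force=3));st("touch")
r.line_to([.40,.14,0],feed=.15);st()
E
```

```text
t 8.96 tcp [0.4001 0.1394 0.06  ] open mm 92.1 F [-0.35  0.39  0.13]
 t 9.61 tcp [ 0.4008  0.139  -0.0145] open mm 92.0 F [0.2  0.6  0.33]
True
touch t 10.69 tcp [ 0.4     0.14   -0.0368] open mm 92.1 F [-0.95  0.27  6.42]
 t 11.09 tcp [ 4.001e-01  1.405e-01 -1.000e-04] open mm 92.1 F [ 0.17 -0.59 -0.26]
```

Confirmed: the real fingertip sits 36.7 mm short of the reported TCP along the tool axis. I'll command fingertip positions with that correction from here on, and repeat the block grip.

```bash
cat >> h.py <<'E'
OFF=.0367
def tl(tip,R,feed=.15,uf=None):
    return r.line_to(np.asarray(tip)+R[:,2]*OFF,feed=feed,rotation=R,until_force=uf)
def tg(tip,R): r.goto(np.asarray(tip)+R[:,2]*OFF,R)
def tip():
    o=r.get_obs();return o["tool_pos"]-o["orientation"][:,2]*OFF
E
python3 - <<'E'
from h import *
psi=rad(-4.3);R=toolf(psi)
tl([.4307,-.0071,.07],R,.25)
print(tl([.4307,-.0071,.014],R,.1,6));st("down");print(tip())
r.grab();st("grab")
tl([.4307,-.0071,.07],R,.12);st("up")
for c in("scene","top"):
    p,d=r.grab_frame(c);np.savez(f"g_{c}.npz",p=p,d=d);cv2.imwrite(f"pics/lift2_{c}.png",p)
    W=cloud(c,d);m=(W[...,0]>.46)&(W[...,0]<.66)&(abs(W[...,1]+.015)<.06)&(W[...,2]>.05)&(W[...,2]<.12)
    P=W[m];print(c,len(P))
    for x in np.arange(.46,.64,.02):
        for lo,hi in((-.07,-.015),(-.015,.04)):
            k=(P[:,0]>=x)&(P[:,0]<x+.02)&(P[:,1]>lo)&(P[:,1]<hi)
            if k.sum()>3: print(round(x,2),k.sum(),np.median(P[k],0).round(4),P[k].max(0).round(3))
a=cv2.imread("pics/lift2_scene.png");cv2.imwrite("pics/lc2.png",cv2.resize(a[100:280,220:420],None,fx=3.5,fy=3.3))
E
```

```text
False
down t 12.57 tcp [ 0.4308 -0.0069 -0.0226] open mm 92.5 F [-0.92 -0.5   0.5 ]
[ 0.43080149 -0.00686752  0.01407565]
grab t 13.05 tcp [ 0.431  -0.007  -0.0225] open mm 67.6 F [-0.24  0.39  2.51]
up t 13.67 tcp [ 0.4303 -0.0068  0.033 ] open mm 67.5 F [ 0.04 -0.72 -1.16]
scene 590
0.46 51 [ 0.4718 -0.0349  0.0804] [ 0.48  -0.033  0.094]
0.46 39 [0.4725 0.018  0.0832] [0.48  0.02  0.092]
0.48 51 [ 0.491  -0.037   0.0816] [ 0.5   -0.035  0.092]
0.48 54 [0.4907 0.0168 0.0818] [0.5   0.019 0.093]
0.5 33 [ 0.5072 -0.0383  0.0802] [ 0.52  -0.036  0.093]
0.5 44 [0.5079 0.0138 0.0809] [0.519 0.017 0.093]
0.52 28 [ 0.5297 -0.04    0.0796] [ 0.54  -0.038  0.086]
0.52 25 [0.53   0.0113 0.0796] [0.539 0.014 0.085]
0.54 27 [ 0.5492 -0.0415  0.0788] [ 0.559 -0.04   0.087]
0.54 27 [0.5508 0.0093 0.0795] [0.559 0.011 0.084]
0.56 26 [ 0.5696 -0.0433  0.0785] [ 0.578 -0.041  0.086]
0.56 29 [0.5693 0.0079 0.0784] [0.58  0.01  0.086]
0.58 32 [ 0.5904 -0.0438  0.0803] [ 0.6   -0.042  0.084]
0.58 29 [0.5906 0.0065 0.0789] [0.6   0.009 0.086]
0.6 44 [ 0.6106 -0.0449  0.079 ] [ 0.62  -0.043  0.088]
0.6 38 [0.6106 0.005  0.0807] [0.619 0.008 0.085]
0.62 13 [0.6223 0.0039 0.076 ] [0.624 0.006 0.083]
top 112
0.54 12 [ 0.5531 -0.0417  0.0771] [ 0.56  -0.04   0.085]
0.56 16 [ 0.5694 -0.0429  0.0788] [ 0.578 -0.041  0.083]
0.56 8 [0.5712 0.0072 0.0802] [0.579 0.008 0.084]
0.58 16 [ 0.5893 -0.0446  0.0802] [ 0.599 -0.043  0.082]
0.58 12 [0.5963 0.0056 0.08  ] [0.6   0.008 0.085]
0.6 16 [ 0.6087 -0.0465  0.0812] [ 0.618 -0.044  0.083]
0.6 22 [0.6104 0.0039 0.0807] [0.619 0.007 0.083]
0.62 5 [0.6213 0.003  0.0788] [0.624 0.006 0.085]
```

View pics/lc2.png

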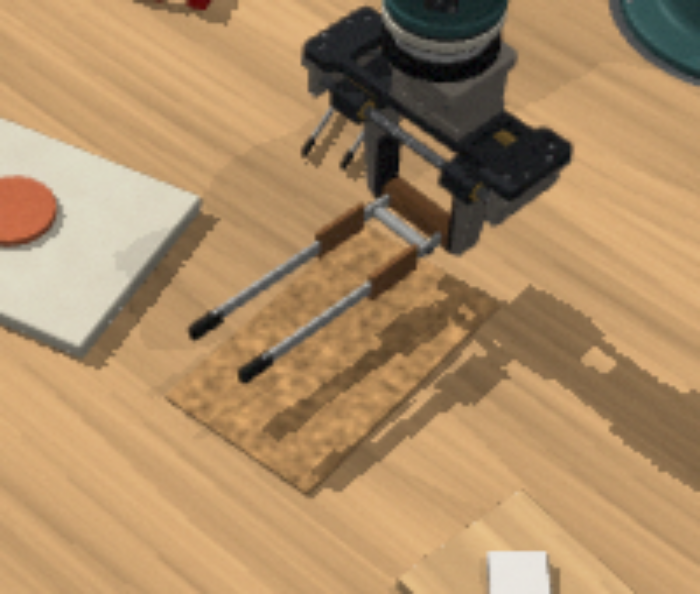

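The block is held at 67.5 mm, with the tongs level and the jaws open, centred near (0.610,-0.020) as predicted. Now the vase: hover behind it, pitch up 5.5°, slide in, and look before lowering fully.

```bash
cat >> h.py <<'E'
PB=rad(-7.4);AB=rad(5.5)
def lean(target,psi,a,back=0.,up=0.,oz=None):
    """tongs origin so that jaw centre is over target xy, pads' rear edge at z=up"""
    o=-TR(psi,a)@np.array([.125,0,.013]);o[:2]+=target-back*np.array([np.cos(psi),np.sin(psi)])
    o[2]=.022*np.sin(a)+up
    return o
E
python3 - <<'E'
from h import *
tl(tip()+[0,0,.05],toolf(rad(-4.3)),.2)
R=toolf(PB,AB)
def B(back,up): return at(lean(VASE,PB,AB,back,up),PB,AB,TB)
tg(B(.07,.10),R);st("standoff")
tl(B(.07,.006),R,.15,8);st("low")
for c in("scene","top"):
    p,d=r.grab_frame(c);np.savez(f"b_{c}.npz",p=p,d=d);cv2.imwrite(f"pics/b1_{c}.png",p)
a=cv2.imread("pics/b1_scene.png");cv2.imwrite("pics/b1s.png",cv2.resize(a[200:370,310:530],None,fx=3.5,fy=3.5))
a=cv2.imread("pics/b1_top.png");cv2.imwrite("pics/b1t.png",cv2.resize(a[140:300,120:300],None,fx=3.5,fy=3.5))
E
```

```text
standoff t 15.41 tcp [0.3778 0.3136 0.0679] open mm 67.7 F [-0.09 -0.65 -1.54]
low t 16.18 tcp [ 0.3781  0.3149 -0.0252] open mm 67.7 F [-0.24  0.87 -0.65]
```

View pics/b1s.png

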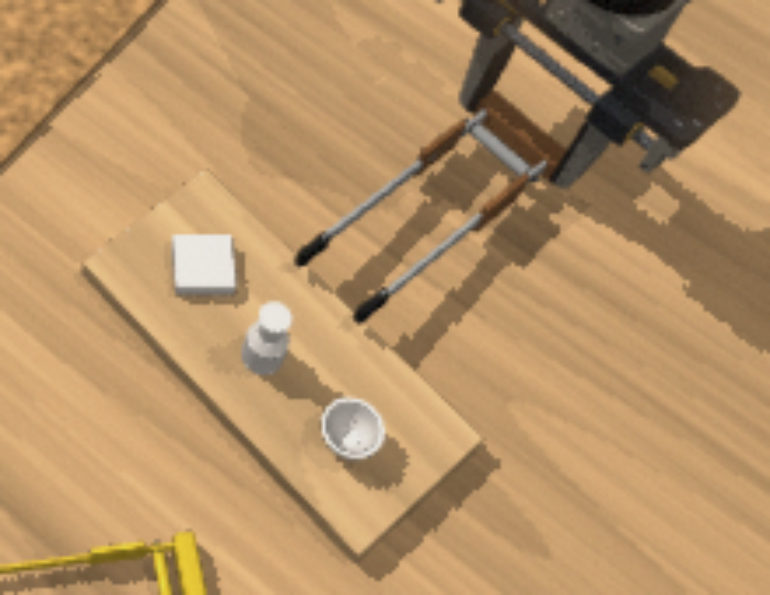

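View pics/b1t.png

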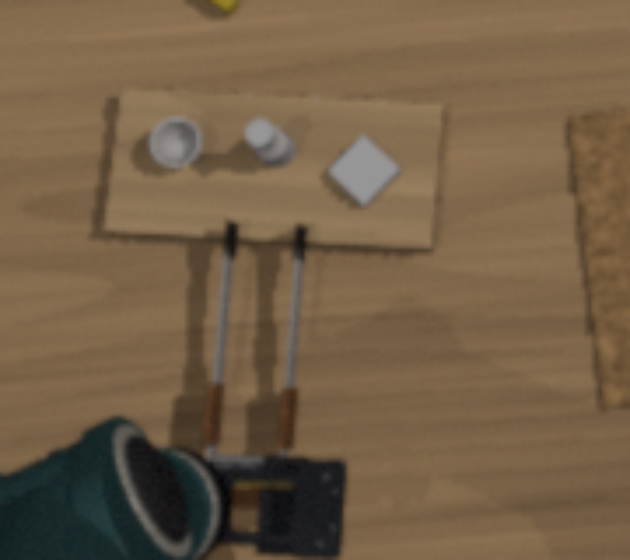

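The jaws stand open just short of the vase, at top crop (232,238) and (300,238), with the vase body at about (275,150). The bowl and tile are undisturbed. I'll check lateral alignment numerically from the saved frames.

```bash
python3 - <<'E'
from h import *
X=np.array([np.cos(PB),np.sin(PB)]);Y=np.array([-X[1],X[0]])
for c in("scene","top"):
    f=np.load(f"b_{c}.npz");W=cloud(c,f["d"])
    rel=(W[...,:2]-VASE);s=rel@X;t=rel@Y;z=W[...,2]
    for lo,hi in((-.14,-.11),(-.11,-.085),(-.085,-.06)):
        L=(s>lo)&(s<hi)&(t>.015)&(t<.04)&(z>.022)&(z<.06);Q=(s>lo)&(s<hi)&(t<-.015)&(t>-.04)&(z>.022)&(z<.06)
        print(c,lo,L.sum(),Q.sum(),"L",np.median(t[L]).round(4),"R",np.median(t[Q]).round(4),"mid",((np.median(t[L])+np.median(t[Q]))/2).round(4),"z",np.median(z[L]).round(4),np.median(z[Q]).round(4))
    L=(abs(t)<.04)&(z>.025)&(z<.06)&(s<-.03)&(s>-.09);print("tip s max",np.sort(s[L])[-5:].round(4))
    V=(abs(s)<.02)&(abs(t)<.02)&(z>.066);print("lip",s[V].mean().round(4),t[V].mean().round(4), V.sum())
    V=(abs(s)<.025)&(abs(t)<.025)&(z>.022)&(z<.045);print("body",s[V].min(),s[V].max(),t[V].min(),t[V].max())
E
```

```text
scene -0.14 28 32 L 0.0246 R -0.0263 mid -0.0008 z 0.0359 0.0344
scene -0.11 25 26 L 0.0244 R -0.0265 mid -0.001 z 0.0372 0.0376
scene -0.085 38 41 L 0.0238 R -0.0254 mid -0.0008 z 0.0396 0.0399
tip s max [-0.0569 -0.0567 -0.0566 -0.0566 -0.0566]
lip -0.0001 -0.001 68
body -0.023866540165356352 0.023724249555274735 -0.024250040773291598 0.02484048721747204
top -0.14 30 28 L 0.025 R -0.0264 mid -0.0007 z 0.0318 0.0324
top -0.11 26 24 L 0.0243 R -0.0268 mid -0.0012 z 0.0361 0.0351
top -0.085 34 33 L 0.0232 R -0.0269 mid -0.0019 z 0.0388 0.0378
tip s max [-0.0575 -0.0571 -0.0571 -0.0571 -0.0567]
lip 0.001 0.0003 48
body -0.022675159484932258 0.013322917400174765 -0.02403527460096607 0.02255987621747546
```

The lateral offset is about 1 mm and the tip is where predicted. Sliding in and leaning the tongs down.

```bash
python3 - <<'E'
from h import *
R=toolf(PB,AB)
def B(back,up): return at(lean(VASE,PB,AB,back,up),PB,AB,TB)
print(tl(B(0,.006),R,.07,5));st("in")
print(tl(B(0,-.003),R,.02,2.0));st("touch");print("tip",tip(),"planned lean tip z",B(0,0)[2])
p,d=r.grab_frame("scene");cv2.imwrite("pics/b2s.png",cv2.resize(p[200:370,310:530],None,fx=3.5,fy=3.5))
E
```

```text
False
in t 17.43 tcp [ 0.4461  0.3062 -0.0259] open mm 68.0 F [-0.24 -1.08 -0.75]
True
touch t 17.78 tcp [ 0.4466  0.3065 -0.0312] open mm 67.8 F [-0.76  0.05  2.59]
tip [0.44310484 0.30693911 0.00532856] planned lean tip z 0.004800259753770039
```

View pics/b2s.png

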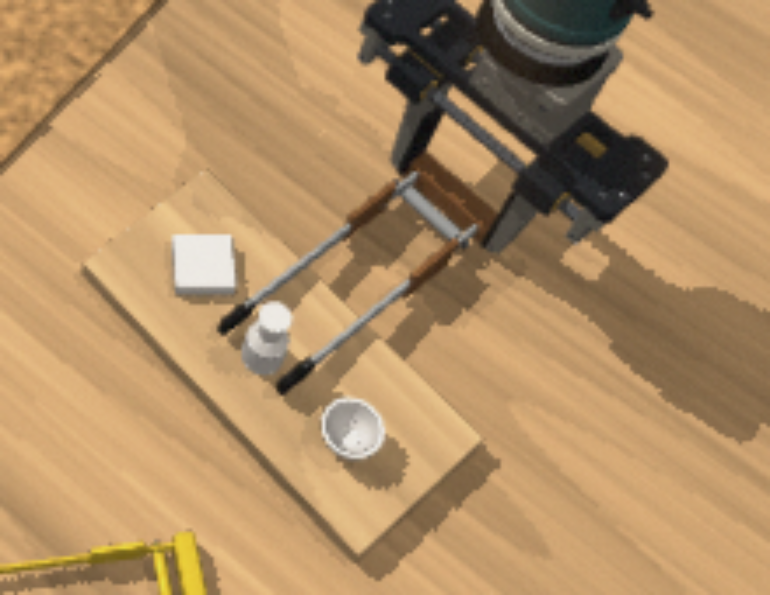

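The jaws now stand either side of the vase, at crop (235,318) and (296,377), with the vase upright between them. Contact came at 5.3 mm against 4.8 mm planned. Next I'll release and regrasp at the pads.

```bash
python3 - <<'E'
from h import *
R=toolf(PB,AB)
r.let_go();st("rel")
o=lean(VASE,PB,AB)
up=TR(PB,AB)[:,2]
p0=tip();tl(p0+up*.045,R,.2)
for c in("scene","top"):
    p,d=r.grab_frame(c)
    X=np.array([np.cos(PB),np.sin(PB)]);Y=np.array([-X[1],X[0]]);W=cloud(c,d)
    rel=(W[...,:2]-VASE);s=rel@X;t=rel@Y;z=W[...,2]
    for lo,hi in((-.145,-.105),(-.07,-.04),(-.012,.012)):
        L=(s>lo)&(s<hi)&(t>.015)&(t<.034)&(z>.016)&(z<.06);Q=(s>lo)&(s<hi)&(t<-.015)&(t>-.036)&(z>.016)&(z<.06)
        print(c,lo,"mid",((np.median(t[L])+np.median(t[Q]))/2).round(4),"zmax-ish",np.percentile(z[L|Q],90).round(4))
g=at(o,PB,AB,[0,0,.0025])
tl(g+up*.045,R,.2)
print(tl(g,R,.1,5));st("down");print(tip())
r.grab();st("grab")
p,d=r.grab_frame("scene");cv2.imwrite("pics/b3s.png",cv2.resize(p[200:370,310:530],None,fx=3.5,fy=3.5))
E
```

```text
rel t 18.37 tcp [ 0.4461  0.306  -0.0315] open mm 92.2 F [-0.02 -0.39  0.73]
scene -0.145 mid 0.001 zmax-ish 0.0342
scene -0.07 mid 0.0006 zmax-ish 0.0322
scene -0.012 mid 0.0009 zmax-ish 0.0394
top -0.145 mid -0.0008 zmax-ish 0.0335
top -0.07 mid -0.001 zmax-ish 0.0315
top -0.012 mid -0.0024 zmax-ish 0.0394
False
down t 19.87 tcp [ 0.5014  0.2988 -0.0321] open mm 91.7 F [-0.09  0.09  0.41]
[0.49790669 0.29927378 0.00440363]
grab t 20.77 tcp [ 0.5015  0.2991 -0.0318] open mm 34.8 F [-1.02 -0.36  2.95]
```

View pics/b3s.png

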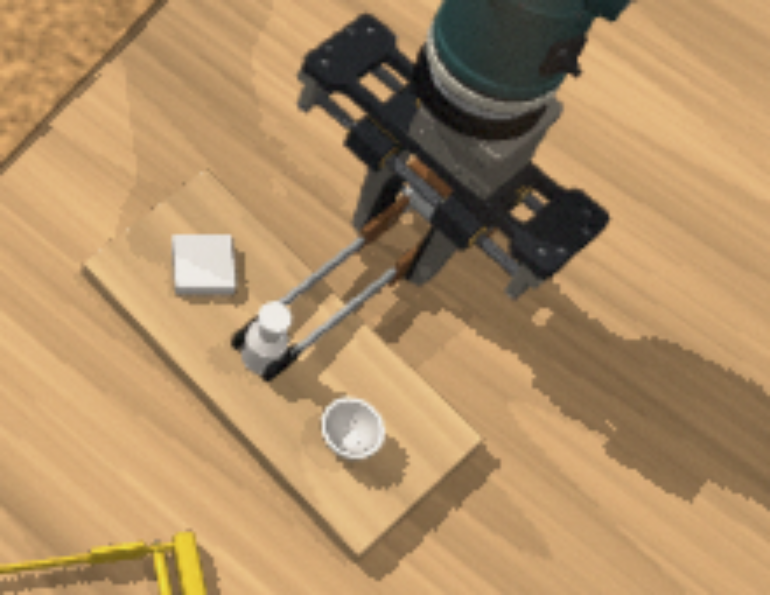

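The fingers stopped at 34.8 mm instead of the expected 40. I'll check where the jaws are relative to the vase before lifting.

```bash
python3 - <<'E'
from h import *
st()
X=np.array([np.cos(PB),np.sin(PB)]);Y=np.array([-X[1],X[0]])
for c in("scene","top"):
    p,d=r.grab_frame(c);W=cloud(c,d);np.savez(f"k_{c}.npz",p=p,d=d)
    rel=(W[...,:2]-VASE);s=rel@X;t=rel@Y;z=W[...,2]
    dark=p.max(-1)<60
    for lo,hi in((-.15,-.10),(-.07,-.02),(-.02,.02)):
        b=(s>lo)&(s<hi)&(z>.022)&(z<.045)&(abs(t)<.045)
        if lo==-.02:b&=dark
        h,e=np.histogram(t[b],bins=np.arange(-.044,.045,.004));print(c,lo,h.tolist())
    V=(abs(s)<.03)&(abs(t)<.03)&(z>.066);print("lip",s[V].mean().round(4),t[V].mean().round(4),z[V].max().round(4), V.sum())
    a=p[200:370,310:530] if c=="scene" else p[150:260,150:260]
for c,(a,b,e,g) in dict(scene=(270,320,360,410),top=(170,210,180,220)).items():
    p=np.load(f"k_{c}.npz")["p"];cv2.imwrite(f"pics/k_{c}.png",cv2.resize(p[a:b,e:g],None,fx=10,fy=10,interpolation=cv2.INTER_CUBIC))
E
```

```text
t 20.82 tcp [ 0.5015  0.2991 -0.0318] open mm 35.1 F [-0.89  0.51  4.2 ]
scene -0.15 [0, 0, 0, 7, 12, 11, 26, 49, 0, 0, 0, 0, 0, 0, 22, 14, 11, 9, 17, 2, 0, 0]
scene -0.07 [1, 3, 2, 5, 4, 2, 3, 40, 3, 1, 1, 3, 2, 4, 45, 1, 2, 4, 0, 1, 2, 0]
scene -0.02 [0, 0, 0, 0, 0, 0, 0, 9, 3, 0, 0, 0, 0, 6, 30, 1, 0, 0, 0, 0, 0, 0]
lip -0.0003 -0.0012 0.0803 66
top -0.15 [0, 0, 0, 0, 0, 0, 0, 0, 0, 0, 0, 0, 0, 0, 0, 0, 0, 0, 0, 0, 0, 0]
top -0.07 [2, 0, 2, 0, 2, 1, 3, 37, 3, 1, 1, 1, 1, 4, 35, 6, 0, 0, 2, 1, 3, 0]
top -0.02 [0, 0, 0, 0, 0, 0, 8, 10, 0, 0, 0, 0, 0, 2, 2, 0, 0, 0, 0, 0, 0, 0]
lip 0.0006 -0.0004 0.0784 47
```

View pics/k_scene.png

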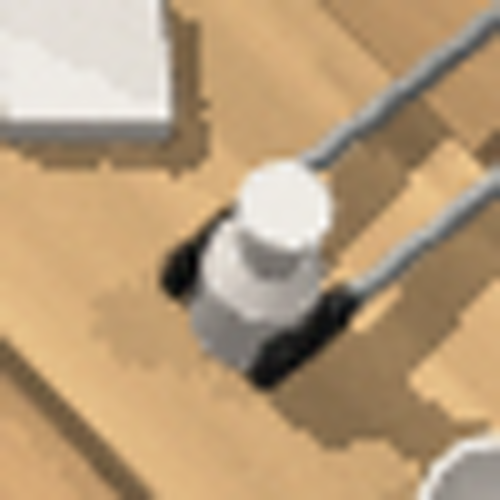

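View pics/k_top.png

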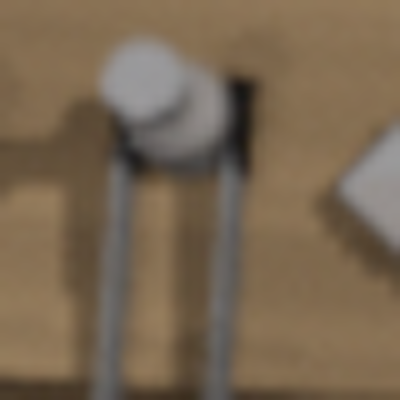

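The jaws sit against both sides of the body, with the vase upright and centred at lip offset ≤1 mm; the rubber has probably given a little. I'll make a short slow test lift.

```bash
cat > vz.py <<'E'
from h import *
def vase(near,psi,tag,R=.035):
    X=np.array([np.cos(psi),np.sin(psi)]);Y=np.array([-X[1],X[0]]);out=[]
    for c in("scene","top"):
        p,d=r.grab_frame(c);W=cloud(c,d)
        rel=W[...,:2]-near;s=rel@X;t=rel@Y;z=W[...,2]
        b=(np.hypot(s,t)<R)&(p.min(-1)>95)&(z>.022)
        zt=np.percentile(z[b],97) if b.sum() else np.nan
        top=b&(z>zt-.008)
        L=W[top].mean(0) if top.sum() else np.full(3,np.nan);out.append(L)
        print(c,"lip",L.round(4),"n",int(top.sum()),"top z",round(float(zt),4),flush=True)
        u,v=proj(c,np.append(near,zt if zt==zt else .1));u,v=int(u),int(v)
        cv2.imwrite(f"pics/{tag}_{c}.png",cv2.resize(p[max(v-60,0):v+90,max(u-80,0):u+80],None,fx=3.8,fy=3.8,interpolation=cv2.INTER_CUBIC))
    return np.mean(out,0)
E
python3 - <<'E'
from vz import *
R=toolf(PB,AB);t0=tip()
tl(t0+[0,0,.008],R,.03);st("8mm")
tl(t0+[0,0,.05],R,.08);st("50mm")
print(vase(VASE,PB,"v1"))
E
```

```text
8mm t 21.34 tcp [ 0.5015  0.299  -0.0238] open mm 34.8 F [ 0.02  0.08 -1.3 ]
50mm t 22.02 tcp [0.5013 0.2994 0.0184] open mm 34.7 F [ 0.09  0.33 -1.  ]
scene lip [0.62   0.2826 0.1255] n 69 top z 0.1273
top lip [0.6211 0.2832 0.1236] n 50 top z 0.1264
[0.62058922 0.28289994 0.12456322]
```

View pics/v1_scene.png

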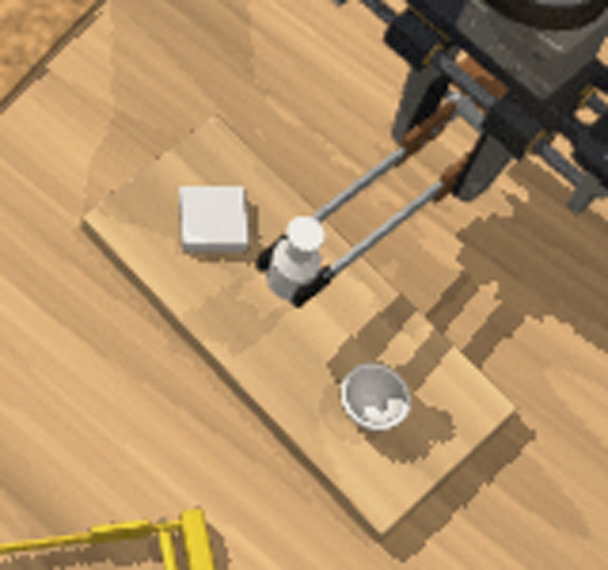

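The vase came up cleanly: the lip rose from about 0.078 to 0.127 and it is upright. Bowl and tile are undisturbed. Carrying it to the shelf.

```bash
cat >> h.py <<'E'
PS=rad(12)
E
python3 - <<'E'
from vz import *
np.save("t0.npy",tip()-[0,0,.05])
tp=tip();print(tp)
R=toolf(PB,AB);R2=toolf(PS,AB)
tl(tp+[0,0,.03],R,.1)
def tipfor(v,z,off=(.1238,-.0005)):
    X=np.array([np.cos(PS),np.sin(PS)]);Y=np.array([-X[1],X[0]]);return np.append(v-off[0]*X-off[1]*Y,z)
print(r.inverse_kinematics(tipfor(DISC,.08)+R2[:,2]*OFF,R2))
tl(tipfor(DISC,.084),R2,.2);st("over")
tl(tipfor(DISC,.084-.045),R2,.1);st("lower")
print("tip",tip(),"foot z est",.018+tip()[2]-np.load("t0.npy")[2])
print(vase(DISC,PS,"v2"))
E
```

```text
[0.49758041 0.2994712  0.05435865]
[ 0.0924226   0.50041963  0.52724524  2.01453846 -0.50810667  0.67841506
 -0.40727632]
over t 25.62 tcp [ 0.4836 -0.2821  0.0474] open mm 34.7 F [-1.22  0.2  -1.24]
lower t 26.23 tcp [ 0.4834 -0.283   0.0023] open mm 34.3 F [-0.9  -0.31 -1.32]
tip [ 0.47992565 -0.28376979  0.0388609 ] foot z est 0.052502251014373225
scene lip [ 0.6018 -0.2584  0.1092] n 40 top z 0.1111
top lip [ 0.6018 -0.2585  0.1081] n 46 top z 0.1115
[ 0.60181568 -0.25844873  0.10869109]
```

View pics/v2_scene.png

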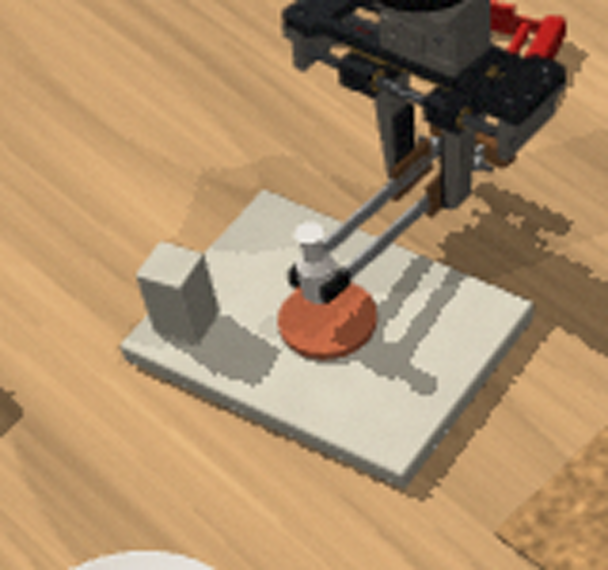

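View pics/v2_top.png

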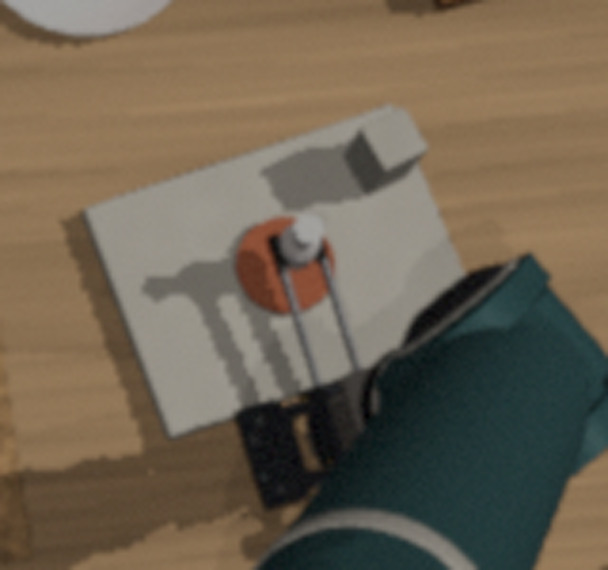

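The vase hangs upright over the disc, with its lip measured at (0.6018,-0.2584) against the disc at (0.6012,-0.2583). Setting it down slowly until contact.

```bash
python3 - <<'E'
from vz import *
R2=toolf(PS,AB);t=np.array([.4795,-.2837,.0388]);t=tip();t[0]-=.0004
z0=np.load("t0.npy")[2]
tl([t[0],t[1],z0+.008+.004],R2,.06,4);st("near")
print(tl([t[0],t[1],z0+.008-.003],R2,.01,1.5));o=st("contact");print("foot est",.018+tip()[2]-z0)
vase(DISC,PS,"v3")
E
```

```text
near t 26.85 tcp [ 0.4831 -0.2832 -0.0206] open mm 34.7 F [-0.6  -0.53 -0.78]
True
contact t 27.37 tcp [ 0.4837 -0.2832 -0.025 ] open mm 34.4 F [ 0.58 -0.5   1.68]
foot est 0.025122507052867792
scene lip [ 0.6011 -0.259   0.0828] n 39 top z 0.0851
top lip [ 0.6019 -0.2584  0.0814] n 46 top z 0.0845
```

View pics/v3_scene.png

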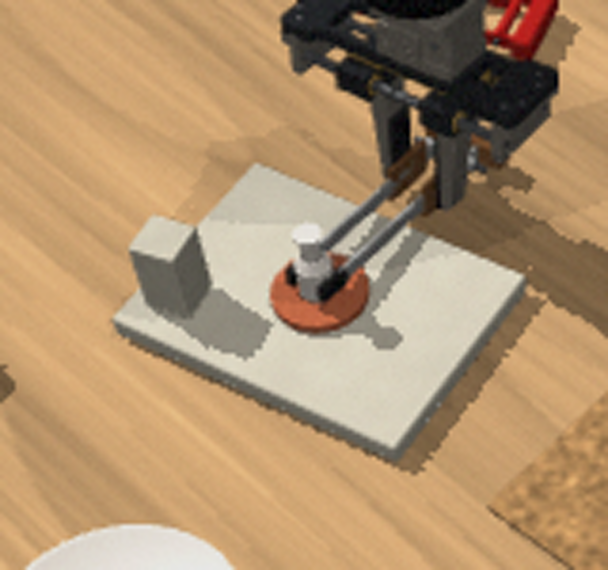

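Contact, with the vase upright in the middle at (0.6015,-0.2587). Releasing.

```bash
python3 - <<'E'
from vz import *
r.let_go();st("rel")
r.hold(.3)
R2=toolf(PS,AB)
up=TR(PS,AB)[:,2];tl(tip()+up*.06,R2,.15);st("up")
v=vase(DISC,PS,"v4")
X=np.array([np.cos(PS),np.sin(PS)]);Y=np.array([-X[1],X[0]])
for c in("scene","top"):
    p,d=r.grab_frame(c);W=cloud(c,d);np.savez(f"s_{c}.npz",p=p,d=d)
    rel=W[...,:2]-DISC;s=rel@X;t=rel@Y;z=W[...,2]
    for lo,hi,zm in((-.20,-.165,.012),(-.15,-.12,.012),(-.12,-.095,.02),(-.08,-.05,.027),(-.05,-.03,.03)):
        L=(s>lo)&(s<hi)&(t>.015)&(t<.034)&(z>zm)&(z<.06);Q=(s>lo)&(s<hi)&(t<-.015)&(t>-.036)&(z>zm)&(z<.06)
        if L.sum() and Q.sum(): print(c,lo,L.sum(),Q.sum(),"s",s[L|Q].mean().round(4),"t",np.median(t[L]).round(4),np.median(t[Q]).round(4),"z50/90",np.percentile(z[L|Q],[50,90]).round(4))
E
```

```text
rel t 28.41 tcp [ 0.483  -0.2828 -0.0255] open mm 91.8 F [0.26 0.18 0.47]
up t 29.26 tcp [ 0.4775 -0.2836  0.0342] open mm 91.9 F [-0.58  0.16 -0.29]
scene lip [ 0.6016 -0.2581  0.0834] n 41 top z 0.0854
top lip [ 0.6017 -0.2583  0.0812] n 48 top z 0.0842
scene -0.2 22 35 s -0.1768 t 0.0314 -0.0232 z50/90 [0.0214 0.0249]
scene -0.15 42 51 s -0.1336 t 0.0296 -0.0236 z50/90 [0.0269 0.0337]
scene -0.12 37 32 s -0.1082 t 0.0282 -0.024 z50/90 [0.0294 0.0381]
scene -0.08 25 21 s -0.0641 t 0.0272 -0.0241 z50/90 [0.0333 0.0371]
scene -0.05 17 14 s -0.0411 t 0.0266 -0.024 z50/90 [0.0343 0.0385]
top -0.08 18 23 s -0.0641 t 0.0274 -0.0233 z50/90 [0.0315 0.0356]
top -0.05 13 16 s -0.0403 t 0.0276 -0.0232 z50/90 [0.0358 0.0395]
```

View pics/v4_scene.png

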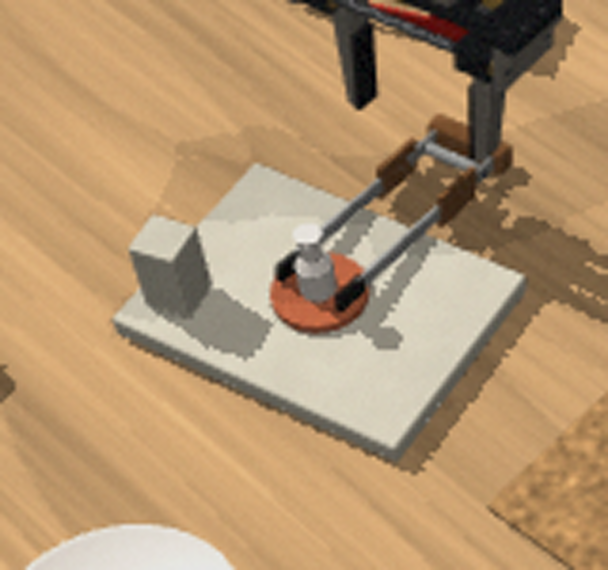

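View pics/v4_top.png

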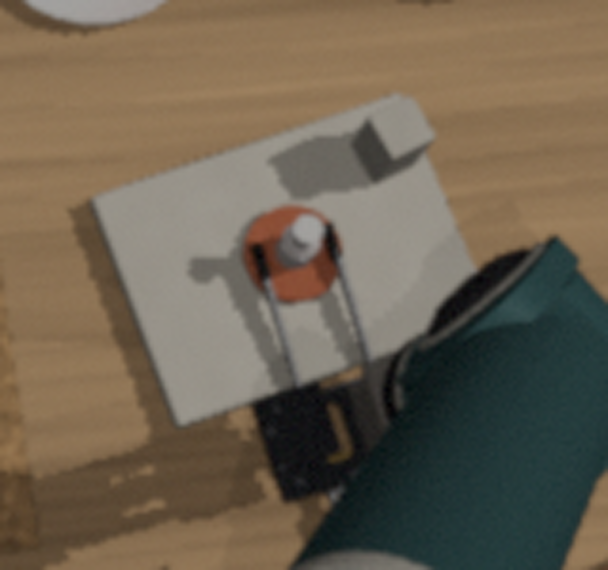

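The vase stands upright alone at (0.6016,-0.2582), with the jaws open around it at top crop (260,262) and (330,238) and the tongs leaning. Before regrasping I'll locate the back block from the saved frame.

```bash
python3 - <<'E'
from h import *
ps=rad(11)
X=np.array([np.cos(ps),np.sin(ps)]);Y=np.array([-X[1],X[0]])
f=np.load("s_scene.npz");W=cloud("scene",f["d"]);p=f["p"].astype(int)
rel=W[...,:2]-DISC;s=rel@X;t=rel@Y;z=W[...,2]
b=(s>-.23)&(s<-.14)&(abs(t)<.06)&(z>.009)&(z<.05)
for lo in np.arange(-.21,-.14,.005):
    k=b&(s>=lo)&(s<lo+.005)
    if k.sum()>2: print(round(lo,3),k.sum(),"t",t[k].min().round(4),t[k].max().round(4),"z",np.median(z[k]).round(4),z[k].max().round(4))
k=b&(s<-.16);v,u=np.nonzero(k);print(u.min(),u.max(),v.min(),v.max())
arms=[]
for sg in(1,-1):
    a=(s>-.09)&(s<-.03)&(t*sg>.012)&(t*sg<.036)&(z>.027)&(z<.05);q=np.polyfit(s[a],t[a],1);w=np.polyfit(s[a],z[a],1);print(sg,"yaw",np.degrees(np.arctan(q[0])),"t0",q[1],"pitch",np.degrees(np.arctan(w[0])),"z@-.06",np.polyval(w,-.06))
j=(p.max(-1)<50)&(abs(s)<.03)&(abs(t)<.045)&(z>.026)&(z<.06);print("jaw s",np.percentile(s[j],[2,50,98]).round(4),"z",np.median(z[j]))
cv2.imwrite("pics/blk.png",cv2.resize(f["p"][100:170,235:325],None,fx=8,fy=8,interpolation=cv2.INTER_CUBIC))
E
```

```text
-0.195 3 t -0.0235 0.0257 z 0.0182 0.0194
-0.19 14 t -0.0324 0.0316 z 0.0208 0.0241
-0.185 17 t -0.0323 0.031 z 0.0229 0.0259
-0.18 28 t -0.0322 0.0327 z 0.0224 0.0291
-0.175 56 t -0.0346 0.031 z 0.0183 0.0281
-0.17 10 t -0.0295 0.0296 z 0.0182 0.0238
-0.165 14 t -0.0295 0.0286 z 0.0191 0.025
-0.16 40 t -0.0292 0.0296 z 0.0199 0.0239
-0.155 19 t -0.0264 0.0266 z 0.0187 0.0229
-0.15 11 t -0.0283 0.0273 z 0.0255 0.0337
-0.145 17 t -0.0283 0.0287 z 0.0267 0.0339
250 273 117 133
1 yaw 0.5299849239929034 t0 0.026383735264986174 pitch 5.1927140898442055 z@-.06 0.03315737171632213
-1 yaw 2.061361147688495 t0 -0.023061532352993335 pitch 2.979385392858498 z@-.06 0.03251335754403076
jaw s [-0.0131  0.0033  0.0111] z 0.039363270461657704
```

View pics/blk.png

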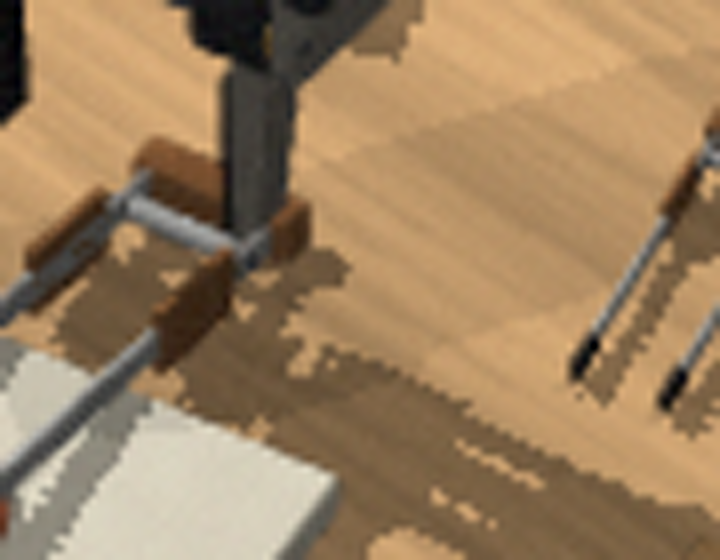

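The back block is centred at s≈-0.182 along the 11° heading and centred laterally, pitch about 7.5°. Regrasping the block, backing out 45 mm, then lifting.

```bash
python3 - <<'E'
from vz import *
ps=rad(11);a=rad(7.5)
T=TR(ps,a);X=np.array([np.cos(ps),np.sin(ps),0]);Y=np.array([-X[1],X[0],0])
R=toolf(ps,a);up=T[:,2]
g=np.append(DISC,0)-.182*X-.0005*Y;g[2]=.0055
tl(g+up*.06,R,.2)
print(tl(g,R,.1,5));st("down");print(tip(),g)
r.grab();st("grab")
tl(g+[0,0,.003],R,.03);st("lift3")
tl(g+[0,0,.003]-.045*X,R,.06);st("back")
vase(DISC,ps,"v5")
E
```

```text
False
down t 30.65 tcp [ 0.4275 -0.2928 -0.0308] open mm 92.1 F [ 0.02 -0.23 -0.28]
[ 0.42281442 -0.29371548  0.00557941] [ 0.42263926 -0.29351805  0.0055    ]
grab t 31.13 tcp [ 0.4277 -0.2928 -0.0304] open mm 68.0 F [-1.21 -0.63  3.64]
lift3 t 31.38 tcp [ 0.4273 -0.2925 -0.0278] open mm 67.5 F [-0.34 -0.48 -0.52]
back t 32.28 tcp [ 0.3835 -0.3012 -0.0278] open mm 67.3 F [-0.19 -0.51 -0.71]
scene lip [ 0.6014 -0.2586  0.0831] n 40 top z 0.0857
top lip [ 0.6015 -0.2583  0.0819] n 46 top z 0.0845
```

View pics/v5_scene.png

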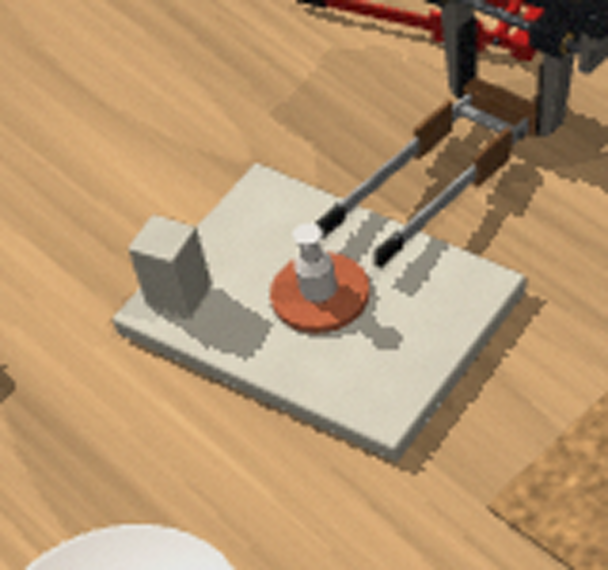

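The jaws are clear and the vase stands unmoved at (0.6015,-0.2585). Lifting and carrying the tongs over the mat, level, then measuring.

```bash
python3 - <<'E'
from vz import *
ps=rad(11);a=rad(7.5)
tl(tip()+[0,0,.10],toolf(ps,a),.15);st()
R=toolf(MATYAW);X=np.array([np.cos(MATYAW),np.sin(MATYAW),0]);Y=np.array([-X[1],X[0],0])
g=np.append(MAT,0)-.092*X
tl(g+[0,0,.10],R,.2);st("over")
tl(g+[0,0,.045],R,.15);st("lower")
M=np.append(MAT,0)
for c in("scene","top"):
    p,d=r.grab_frame(c);W=cloud(c,d);cv2.imwrite(f"pics/m1_{c}.png",p)
    rel=W-M;s=rel@X;t=rel@Y;z=W[...,2]
    for lo,hi in((-.06,-.02),(-.01,.02),(.03,.06),(.078,.1)):
        L=(s>lo)&(s<hi)&(t>.01)&(t<.045)&(z>.03)&(z<.1);Q=(s>lo)&(s<hi)&(t<-.01)&(t>-.045)&(z>.03)&(z<.1)
        if L.sum()>3 and Q.sum()>3: print(c,lo,"t",np.median(t[L]).round(4),np.median(t[Q]).round(4),"mid",((np.median(t[L])+np.median(t[Q]))/2).round(4),"z",np.median(z[L]).round(4),np.median(z[Q]).round(4))
    j=(p.max(-1)<50)&(s>.04)&(s<.12)&(abs(t)<.05)&(z>.03)&(z<.1);print("jaw s",np.percentile(s[j],[2,98]).round(4))
E
```

```text
t 33.2 tcp [ 0.3834 -0.3004  0.0716] open mm 67.8 F [-0.95 -0.49 -2.02]
over t 34.86 tcp [ 0.4334 -0.0042  0.0632] open mm 67.8 F [-0.15  0.61 -0.45]
lower t 35.38 tcp [ 0.4337 -0.004   0.0084] open mm 67.6 F [-0.06 -0.53 -0.75]
scene -0.06 t 0.0277 -0.0254 mid 0.0012 z 0.0593 0.0581
scene -0.01 t 0.0255 -0.0252 mid 0.0001 z 0.0553 0.0555
scene 0.03 t 0.0262 -0.0249 mid 0.0007 z 0.0549 0.0549
scene 0.078 t 0.0272 -0.0232 mid 0.002 z 0.056 0.0554
jaw s [0.0785 0.1019]
top 0.03 t 0.0259 -0.0245 mid 0.0007 z 0.0573 0.0559
top 0.078 t 0.0253 -0.0239 mid 0.0007 z 0.0566 0.0563
jaw s [0.0845 0.0995]
```

View pics/m1_scene.png

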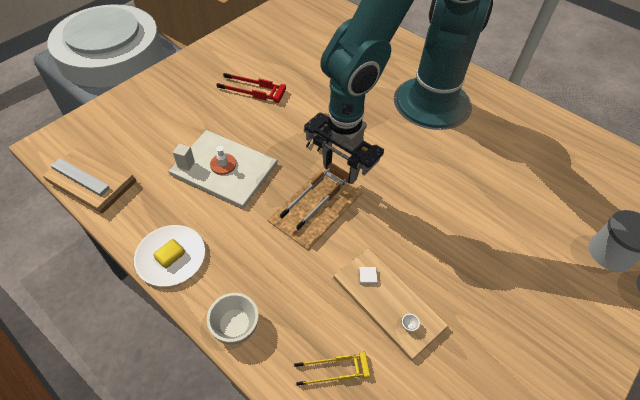

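The tongs are level and centred (midline +1 mm, tips at +0.101 from the mat centre as wanted). Laying them down.

```bash
python3 - <<'E'
from vz import *
R=toolf(MATYAW);X=np.array([np.cos(MATYAW),np.sin(MATYAW),0]);Y=np.array([-X[1],X[0],0])
g=tip()-.0007*Y
tl([g[0],g[1],.019],R,.1,4);st()
print(tl([g[0],g[1],.009],R,.015,2));st("contact");print(tip())
r.let_go();st("rel")
tl(tip()+[0,0,.08],R,.15)
r.goto([.35,.15,.25],toolf(MATYAW));r.hold(.3);st("away")
M=np.append(MAT,0)
for c in("scene","top"):
    p,d=r.grab_frame(c);W=cloud(c,d);cv2.imwrite(f"pics/end_{c}.png",p)
    rel=W-M;s=rel@X;t=rel@Y;z=W[...,2]
    for lo,hi in((-.06,-.02),(-.01,.02),(.03,.06),(.078,.1)):
        L=(s>lo)&(s<hi)&(t>.01)&(t<.045)&(z>.014)&(z<.1);Q=(s>lo)&(s<hi)&(t<-.01)&(t>-.045)&(z>.014)&(z<.1)
        if L.sum()>3 and Q.sum()>3: print(c,lo,"t",np.median(t[L]).round(4),np.median(t[Q]).round(4),"mid",((np.median(t[L])+np.median(t[Q]))/2).round(4),"z",np.median(z[L]).round(4),np.median(z[Q]).round(4))
    b=(abs(s)<.13)&(abs(t)<.05)&(z>.016)&(z<.08);print("s range",np.percentile(s[b],[.5,99.5]).round(4))
vase(DISC,rad(12),"vend")
E
```

```text
t 35.88 tcp [ 0.4345 -0.0044 -0.0175] open mm 68.1 F [ 0.59  0.66 -1.44]
True
contact t 36.32 tcp [ 0.4347 -0.0041 -0.0225] open mm 67.8 F [-1.15 -1.3   6.17]
[ 0.43469821 -0.00411033  0.01420714]
rel t 36.85 tcp [ 0.4341 -0.0042 -0.0228] open mm 91.9 F [-0.35  0.88  0.54]
away t 38.85 tcp [0.3501 0.1493 0.2495] open mm 91.9 F [-0.25  0.77  0.42]
scene -0.06 t 0.0277 -0.0254 mid 0.0012 z 0.0301 0.0311
scene -0.01 t 0.0256 -0.0252 mid 0.0002 z 0.0241 0.0232
scene 0.03 t 0.0261 -0.0247 mid 0.0007 z 0.0239 0.0254
scene 0.078 t 0.0266 -0.0228 mid 0.0019 z 0.0257 0.0259
s range [-0.0983  0.1029]
top -0.06 t 0.0265 -0.0261 mid 0.0002 z 0.0333 0.0323
top -0.01 t 0.026 -0.0248 mid 0.0006 z 0.0256 0.0262
top 0.03 t 0.0261 -0.0248 mid 0.0007 z 0.0268 0.025
top 0.078 t 0.0254 -0.0241 mid 0.0007 z 0.0248 0.0249
s range [-0.098   0.1016]
scene lip [ 0.6014 -0.2585  0.0832] n 40 top z 0.0853
top lip [ 0.6017 -0.2585  0.0814] n 46 top z 0.0846
```

View pics/end_scene.png

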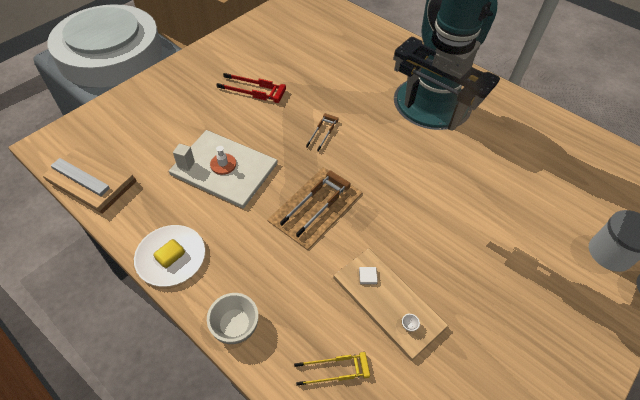

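View pics/end_top.png

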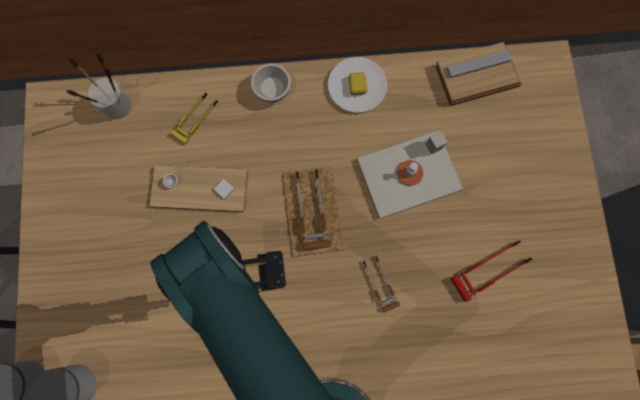

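View pics/vend_scene.png

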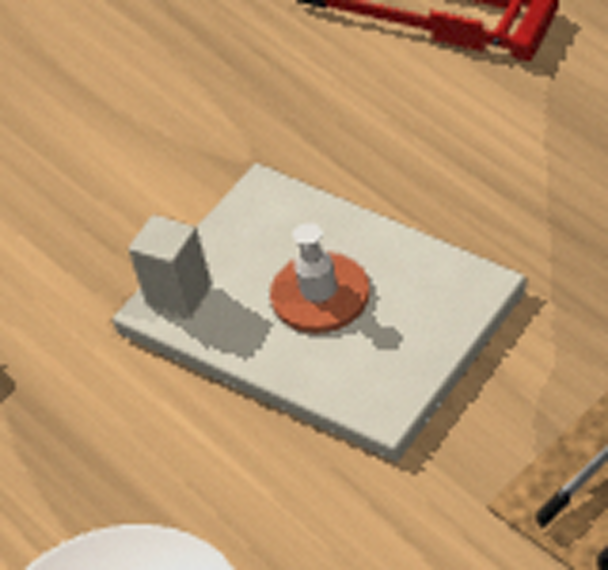

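The last pictures show the vase upright on the middle of the disc at scene (222,158) and the tongs flat on the mat at (318,205). The post (184,157), tile (368,275) and bowl (411,323) are where they were, and the robot is clear. Handing in.

```bash
python3 - <<'E'
from h import *
print(r.job_done())
E
```

```text
the job is handed in; nothing more can be done
None
```

The vase is standing upright in the middle of the disc, the tongs are back flat on the mat, and I handed the job in at about 39 s on the clock.

**How it was done:** The gripper only opens fully or closes at 30 N, so I could not carry the tongs open by their pads.
- I held them by the rigid back block, leaned the open jaws around the vase and let go.
- I then took the pads and squeezed, so the fingers never touched the vase, and carried it to the disc.
- After the release, I took the back block again, backed out and laid the tongs on the mat.

**Last checks:**
- **Vase:** its lip is at (0.6015, -0.2585) and the disc centre at (0.601, -0.258). The top is at z ≈ 0.085 against an expected 0.082.
- **Tongs:** they lie level and within about 2 mm of the mat's centre.
- **Bystanders:** the bowl, tile and post look unmoved in the final pictures.

**What failed or disagreed:**
- **First grip missed:** it closed in the air because the real fingertips end 36.7 mm short of the reported TCP. I confirmed this by a gentle touch on the table and corrected for it.
- **Pads closer than stated:** on the vase they read about 35 mm apart, not 40 mm. The hold was steady and the vase did not shift.
- **Small drop at the disc:** when I let go there, the pad end of the tongs fell about 8 mm by calculation onto the table. The vase stayed where it was.

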